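Gauge the sleeves and hold the good one down on its spring

ROBOT

A 6-joint arm with a two-finger parallel gripper is mounted at the origin on a cart in front of the work surface, level with it; the furniture and walls round the work are solid. World frame = base frame: x ahead of the robot, y to its left, z up, the work surface at z = 0. Lengths are in mm, angles in rad, forces in N, time in s.
With the tool pointing down it reaches from about 325 to 900 mm from the base axis. Payload 3.5 kg.
Tool frame: the origin (TCP) lies midway between the tips of the shut fingers; the grasp point (between the pads) lies behind it (bot.hold_point_z is the y of the grasp point in the tool frame, in mm); y points along the fingers, z is the direction in which the jaws open and shut, and the axes are right-handed (so a half turn about y gives the same grasp; the last joint's range is limited). The gripper opens to 85 mm and grips with 20 to 120 N. Pads are 22 mm wide; open, the fingers measure 114 mm over their backs; the gripper's body (76 mm by 85 mm) begins 54 mm behind the grasp point. The pads swing forward as they close: fully open they stand 13 mm farther back than shut.
Start: joints at [1.014, 0.276, -0.026, 1.268, 0, 1.467], TCP at [273.996, 561.737, 231.313] pointing down, gripper open.
Joint ranges: [-3.12, 3.12], [-0.85, 1.88], [-1.08, 1.24], [-1.95, 2.15], [-1.57, 1.53], [-3.14, 3.14]. Speed limits (rad/s): [2.57, 2.57, 3.14, 3.14, 3.14, 3.14].

INTERFACE

Orientations are given as [roll, pitch, yaw] about the fixed x, y, z axes, in that order (R = Rz(yaw) Ry(pitch) Rx(roll)).
In Python, from rig import bot, optics, finish_job gives the robot as it stands.
- The arm moves only by the tool servo_tool, never from a script. Its argument "plan" is a list of rows, each an object of numbers: "dx", "dy", "dz": the shift along the tool's x, y, z in m; "ax", "ay", "az": the turn, a rotation vector about the tool's x, y, z in rad; "hand": the finger opening in m, from 0 to 0.0854. A call has 1 to 8 rows; each row shifts and turns the commanded pose from where the row before left it, along the tool's axes as they then stand; what a row does not reach is not made up. A row lasts 1/10 s, in which the tool goes at most 50 mm and 8.59 degrees, less where a joint would pass 70% of its speed; a pose out of reach is approached as far as the arm can. A call with a gripper value outside its range is refused whole. The fingers move at their own pace and stop on an object; "newtons" is the grip in N (left out, the last holds). Time passes only in rows, so rows that do not move let the fingers close. It gives the time, the measured TCP pose, the force and the opening at its end, in the units of the state.
- bot.get_state(): the state, without advancing time (a new reading comes with each control period).
- optics.get_image(name): name is "scene" or "side" or "wrist"; returns the picture (420x560x3 uint8, red, green, blue); there is no depth.
- optics.get_calibration(name): a dict with "fx", "fy", "cx", "cy" (pixels), "distortion" ([k1, k2, p1, p2, k3] as OpenCV has them; the pictures are not rectified), "rvec" (rotation vector, rad) and "tvec" (3), from world to camera coordinates, as OpenCV has them; the wrist camera has in their place "T_tool_cam" (4x4, takes a point from camera to tool coordinates, whose origin is the TCP and whose axes are the tool frame's). Camera axes: x right, y down, z forward; pixel columns grow to the right and rows downward; lengths in mm; the calibration is good to about 2 mm. A picture is of the moment at which its call begins: read the wrist's pose just before it. get_calibration takes no time and is no camera call.
- finish_job(): hands the job in, once; it reports no verdict.
The state is a dict: "clock": time; "q": joint angles; "joint_vel": joint speeds; "effort": joint torques, N m; "position": TCP position; "tcp_rot": TCP orientation; "contact_force": force on the tool from outside, world axes, zero at the start; "wrist_torque": the same for the moment, N m; "width": finger opening in mm.
Only numpy, scipy, OpenCV 4.12 (cv2) and the standard library are available. Lean on these libraries where they do the work, as an engineer would, in place of code of your own. Each camera call takes 0.05 s, during which the arm holds its last target.

TASK

One of the two flanged sleeves on the bench is bored too small: find out with the upright go-gauge pin, put the sleeve that will not go down over the pin into the yellow reject bin, and slide the one that goes fully home on the gauge, flange down, over the shaft of the spring coupling. Press it down against the spring with a steady 14 N or so, far enough that the ring groove near the end of the shaft stands clear above the sleeve but never so far that the spring goes solid. Finish while still gripping the sleeve and holding it there, as a third hand for the fitter who will snap the retaining ring on, and leave the driver, the plug gauge and the grease tub where they lie.

Things in the scene. Friction and masses are not known exactly. Their poses are not given: they have to be found in the camera images.
- sleeve_a: steel flanged sleeve standing on the bench, flange down: flange 40 mm dia. x 6 mm, barrel 30 mm dia. above it, 40 mm high in all, 120 to 240 g. Origin at the centre of its underside, z up its axis. Grip it across the barrel. Of the two sleeves, alike from the side, one is bored 17 mm (right) and one 13 mm (too small), right through; which is which is not told
- sleeve_b: the other flanged sleeve, same outside sizes and origin as sleeve_a. Room furniture to keep clear of with arm and gripper: a stud driver hangs over the bench to the left of the sleeves, at about wrist height, and a pale equipment stanchion stands close behind them; another stands behind the yellow bin
- sleeve_a_top (a point): centre of the barrel end of sleeve_a, 40 mm above its underside
- sleeve_b_top (a point): centre of the barrel end of sleeve_b, 40 mm above its underside
- gauge: go gauge, fixed to the bench: round aluminium foot 60 mm diameter x 12 mm high with a green band, and an upright ground steel pin 15 mm diameter. Origin under its centre, z up. A sleeve with the right bore slides down the pin until its flange sits on the foot; the other one stops on the pin's tip
- gauge_seat (a point): centre of the foot's top face, 12 mm above the bench: where the underside of a sleeve comes to rest when fully home
- gauge_tip (a point): end of the gauge pin, 58 mm above the bench; the last 4 mm taper from 15 to 9 mm diameter
- coupling: spring coupling on its plate, fixed to the bench: dark plate 90 x 90 x 12 mm with four cap screws, aluminium hub 58 mm dia. up to 26 mm, upright steel shaft 15 mm dia. with a coil spring and a brass pressure ring round it. Origin under the plate's centre, on the shaft's axis, z up
- shaft_end (a point): end of the shaft, 103 mm above the bench; the last 4 mm taper from 15 to 9 mm diameter
- groove (a point): middle of the dark groove for the retaining ring, 96 mm above the bench; the groove is 2 mm wide, its lower edge 95 mm above the bench
- ring_top (a point): centre of the upper face of the brass pressure ring (38 mm diameter, 4 mm thick), 64 mm above the bench at rest; the sleeve's flange is pressed on this face
- pressure_ring: the brass pressure ring that rides on the spring; origin at the centre of its underside, 60 mm above the bench at rest, z up
- spring_travel (a joint): how far the pressure ring is pressed down, in m: 0 at rest, 0.020 with the spring solid. The spring pushes up with 3.6 N at 0 and 0.8 N more per mm (14 N at 0.013). A sleeve that sits on the ring has its top level with the groove's lower edge at 0.009
- reject_bin: yellow open parts bin, loose, with a thin fixed layer of scrap studs for looks on its floor, 111 x 138 x 57 mm, walls and floor 2 mm. Origin at the centre of its underside; x across it (inside -51 to 51 mm), y along it (inside -64 to 52 mm), the lower front wall (27 mm high) at +y, turned towards the robot; z up
- torque_driver: bystander: torque screwdriver, 208 mm long, black, yellow and red handle, lying on the left of the bench
- plug_gauge: bystander: plug gauge, 106 mm long steel hexagon bar with two round ends, lying behind the go gauge
- grease_tub: bystander: white tub with a blue lid, 62 mm diameter x 42 mm high, at the back left
Mind the look-alikes: they are no part of the job. There is more than one size of the coupling; the job needs the larger.

How it is judged (in metres and radians):
On the way, in this order (a step that is already met when the one before it is completed fails the run):
1. a sleeve has been slid fully home on the gauge pin (((z of sleeve_a in the frame of gauge_seat below 0.004 m and horizontal distance between sleeve_a and gauge_seat below 0.004 m and angle between sleeve_a's own z axis and vertical below 0.1 rad) or (z of sleeve_b in the frame of gauge_seat below 0.004 m and horizontal distance between sleeve_b and gauge_seat below 0.004 m and angle between sleeve_b's own z axis and vertical below 0.1 rad))), for 0.1 s.
2. after that, a sleeve is on the shaft and touches the pressure ring (((horizontal distance between sleeve_a and coupling below 0.004 m and angle between sleeve_a's own z axis and vertical below 0.1 rad and contact force between sleeve_a and pressure_ring above 0.5 N) or (horizontal distance between sleeve_b and coupling below 0.004 m and angle between sleeve_b's own z axis and vertical below 0.1 rad and contact force between sleeve_b and pressure_ring above 0.5 N))), for 0.1 s.
At the end, for the whole second after the job is handed in: The right sleeve is on the shaft, upright within 0.1 rad, gripped, pressing the ring with a steady 10 to 18.5 N; its top is below the groove's lower edge, the ring down less than 18 mm. The other sleeve rests in the upright yellow bin. All this lasts through the last second (((horizontal distance between sleeve_a and coupling below 0.004 m and angle between sleeve_a's own z axis and vertical below 0.1 rad and contact force between sleeve_a and pressure_ring between 0.5 and 18.5 N and contact force between sleeve_a and pressure_ring above 10 N and z of sleeve_a_top in the frame of coupling below 0.095 m and value of joint spring_travel below 0.018 m and velocity of joint spring_travel between -0.005 and 0.005 m/s and contact force between sleeve_a and the fingers above 5 N and x of sleeve_b in the frame of reject_bin between -0.053 and 0.053 m and y of sleeve_b in the frame of reject_bin between -0.066 and 0.066 m and z of sleeve_b in the frame of reject_bin between -0.005 and 0.05 m and linear speed of sleeve_b below 0.02 m/s and contact force between sleeve_b and the arm below 0.1 N and contact force between sleeve_b and the fingers below 0.1 N) or (horizontal distance between sleeve_b and coupling below 0.004 m and angle between sleeve_b's own z axis and vertical below 0.1 rad and contact force between sleeve_b and pressure_ring between 0.5 and 18.5 N and contact force between sleeve_b and pressure_ring above 10 N and z of sleeve_b_top in the frame of coupling below 0.095 m and value of joint spring_travel below 0.018 m and velocity of joint spring_travel between -0.005 and 0.005 m/s and contact force between sleeve_b and the fingers above 5 N and x of sleeve_a in the frame of reject_bin between -0.053 and 0.053 m and y of sleeve_a in the frame of reject_bin between -0.066 and 0.066 m and z of sleeve_a in the frame of reject_bin between -0.005 and 0.05 m and linear speed of sleeve_a below 0.02 m/s and contact force between sleeve_a and the arm below 0.1 N and contact force between sleeve_a and the fingers below 0.1 N)) and angle between reject_bin's own z axis and vertical below 0.15 rad); the arm keeps its last pose, push and grip.
It fails at once if the spring is pressed solid (19.3 mm or more) (value of joint spring_travel above 0.0193 m).
It fails at once if the torque driver is moved by more than 30 mm (distance of torque_driver from where it was at the start of the episode above 0.03 m).
It fails at once if the plug gauge is moved by more than 30 mm (distance of plug_gauge from where it was at the start of the episode above 0.03 m).
It fails at once if the grease tub is moved by more than 30 mm (distance of grease_tub from where it was at the start of the episode above 0.03 m).
It also fails if it takes over 67 s, if anything falls off the work surface, if the arm or the gripper's body presses on something with over 40 N, if the wrist force passes 120 N, or if a joint passes its speed limit or range.

## Working session

There is one attempt and no reset: what is moved stays moved. The work goes in short steps, Python scripts to look and compute and a tool call to move; the robot and the scene stay as the last step left them, time stands still between calls to the robot, and variables do not carry over. Pictures are saved under pics/ and viewed, and the job is handed in when it is done.

Besides the shell and the picture viewer there is one more tool, called after ">>>" as a command line: name --argument value ..., lists and objects as JSON in quotes. servo_tool: Moves the arm, as the interface text tells. Its arguments: {"type":"object","properties":{"plan":{"type":"array"},"newtons":{"type":"number"}},"required":["plan"]}

```bash
ls; mkdir -p pics; python3 - <<'E'
from rig import bot, optics
import cv2
print(bot.get_state()); print(bot.hold_point_z)
for n in ["scene","side","wrist"]:
    print(n,optics.get_calibration(n))
    im=optics.get_image(n); cv2.imwrite(f"pics/{n}0.png",im[:,:,::-1])
E
```

```text
pics
{'clock': 0.0, 'q': array([ 1.01359346e+00,  2.77149814e-01, -2.78509863e-02,  1.26799659e+00,
        7.08921469e-06,  1.46739644e+00]), 'joint_vel': array([ 0.00040768, -0.00052155,  0.00086739,  0.00182928, -0.00054749,
        0.00062053]), 'effort': array([ 2.29429716e-03, -4.45510232e+01,  2.95200634e+01,  1.63001299e-02,
       -6.26608380e-05, -4.69166807e-06]), 'position': array([273.59501786, 561.09011222, 230.16333346]), 'tcp_rot': array([-1.57298491e+00,  2.34236063e-04, -4.53803247e-01]), 'contact_force': array([ 1.03289385, -0.48665381, -0.14326966]), 'wrist_torque': array([ 0.02227926,  0.03024602, -0.02588804]), 'width': 85.42809728059932}
-18.700000000000003
scene {'fx': 475.53565290631553, 'fy': 475.53565290631553, 'cx': 280.9719351657417, 'cy': 205.33138065099382, 'distortion': array([-0.11119997,  0.        ,  0.        ,  0.        ,  0.        ]), 'rvec': array([ 0.62785582, -2.5173083 ,  1.30858261]), 'tvec': array([ 435.52276149,  233.06905331, 1590.5830913 ])}
side {'fx': 413.82517362393344, 'fy': 413.82517362393344, 'cx': 270.5234137412686, 'cy': 208.957145407548, 'distortion': array([0.0279999, 0.       , 0.       , 0.       , 0.       ]), 'rvec': array([ 2.22155997, -0.53178668,  0.22831487]), 'tvec': array([-484.43149149,  201.1993591 , 1287.82583071])}
wrist {'fx': 298.38708793184463, 'fy': 298.38708793184463, 'cx': 278.6500455215977, 'cy': 205.05592891121074, 'distortion': array([-0.03948499,  0.        ,  0.        ,  0.        ,  0.        ]), 'T_tool_cam': array([[ 4.96689612e-04,  9.49566312e-01,  3.13565898e-01,
        -8.04854915e+01],
       [-7.17444269e-04, -3.13565517e-01,  9.49566297e-01,
        -1.41905488e+02],
       [ 9.99999619e-01, -6.96605771e-04,  5.25516174e-04,
         1.15330828e+00],
       [ 0.00000000e+00,  0.00000000e+00,  0.00000000e+00,
         1.00000000e+00]])}
```

View pics/scene0.png

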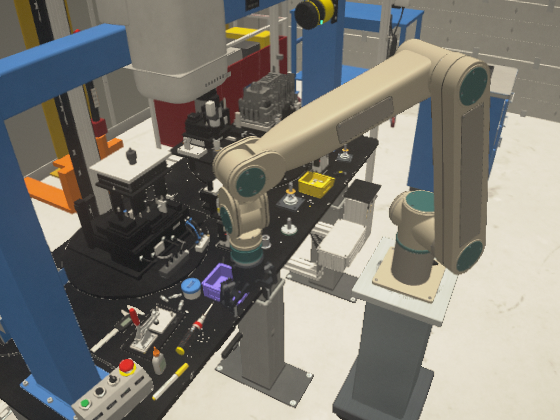

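View pics/side0.png

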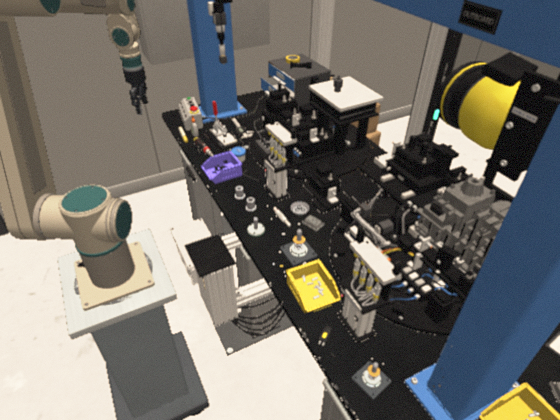

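View pics/wrist0.png

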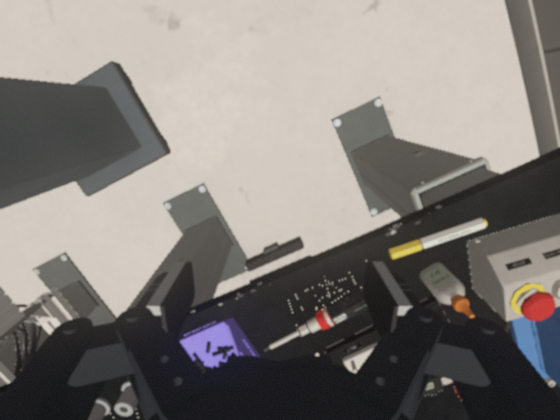

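```bash
cat > h.py <<'E'
import numpy as np, cv2
from scipy.spatial.transform import Rotation as Rn
from rig import bot, optics
def cam(n,state=None):
    c=optics.get_calibration(n)
    K=np.array([[c['fx'],0,c['cx']],[0,c['fy'],c['cy']],[0,0,1.]]); D=np.array(c['distortion'])
    if 'rvec' in c: R=cv2.Rodrigues(np.array(c['rvec']))[0]; t=np.array(c['tvec'])
    else:
        s=state or bot.get_state()
        T=np.eye(4); T[:3,:3]=Rn.from_euler('xyz',s['tcp_rot']).as_matrix(); T[:3,3]=s['position']
        W=T@np.array(c['T_tool_cam']); Wi=np.linalg.inv(W); R=Wi[:3,:3]; t=Wi[:3,3]
    return K,D,R,t
def proj(C,P):
    K,D,R,t=C
    return cv2.projectPoints(np.atleast_2d(np.array(P,float)),cv2.Rodrigues(R)[0],t,K,D)[0][:,0]
def ray(C,uv,z):
    K,D,R,t=C
    p=cv2.undistortPoints(np.array([[uv]],float),K,D)[0,0]
    d=R.T@np.array([p[0],p[1],1]); o=-R.T@t
    return o+d*(z-o[2])/d[2]
def crop(im,x0,y0,x1,y1,f,fn):
    c=im[y0:y1,x0:x1]; cv2.imwrite(fn,cv2.resize(c,None,fx=f,fy=f,interpolation=cv2.INTER_CUBIC))
E
python3 - <<'E'
from h import *
s=cam('side'); c=cam('scene')
print('campos',-s[2].T@s[3],-c[2].T@c[3])
for n,uv,z in [('sl1',(239,187),40),('sl2',(250,201),40),('gauge',(256,230),12),('coupl',(298,250),12),('coup2',(373,380),12),('bin',(313,287),0),('bin2',(530,405),0)]:
    print(n,ray(s,uv,z).round())
for n,uv,z in [('a',(290,203),12),('b',(345,156),12),('bin',(316,185),10),('gauge',(289,230),12),('sl',(265,240),40)]:
    print('scene',n,ray(c,uv,z).round())
im=cv2.imread('pics/side0.png'); crop(im,215,165,405,300,4,'pics/side0c.png'); crop(im,270,220,420,400,3,'pics/side0d.png')
im=cv2.imread('pics/scene0.png'); crop(im,220,130,400,260,4,'pics/scene0c.png')
E
```

```text
campos [  63.82867183 -984.74682359  979.71935592] [-182.34115279 1231.85516259 1106.00198559]
sl1 [500. 181.  40.]
sl2 [503.  86.  40.]
gauge [469. -34.  12.]
coupl [ 550. -182.   12.]
coup2 [ 497. -643.   12.]
bin [ 520. -326.    0.]
bin2 [ 787. -846.    0.]
scene a [ 547. -174.   12.]
scene b [ 496. -641.   12.]
scene bin [ 512. -348.   10.]
scene gauge [468. -14.  12.]
scene sl [500. 108.  40.]
```

View pics/side0c.png

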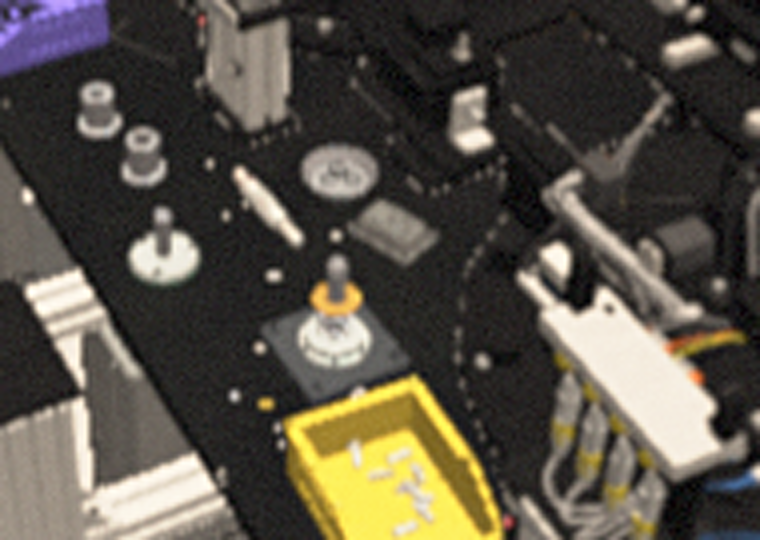

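View pics/side0d.png

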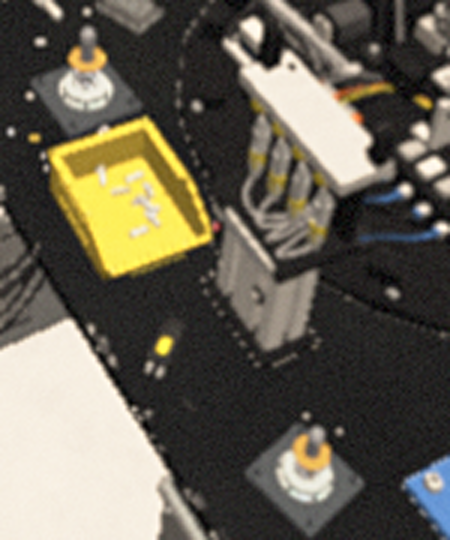

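View pics/scene0c.png

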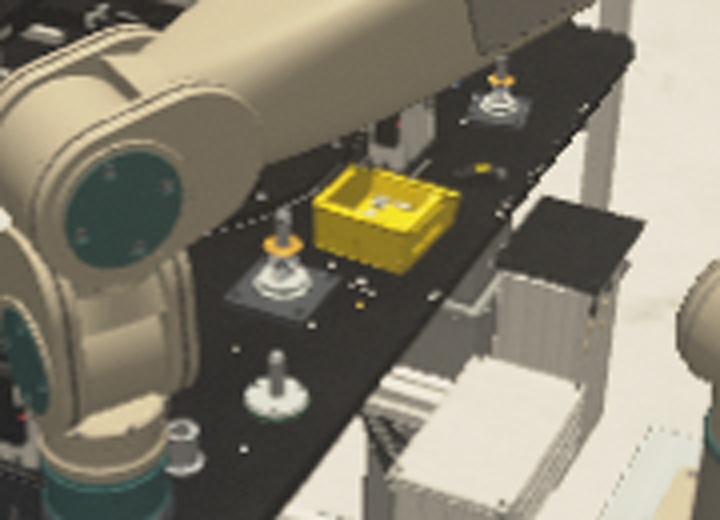

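```bash
python3 - <<'E'
from h import *
s=cam('side')
for L in [[(280.5,247),(297.5,265),(317.5,256)],[(352.3,377.3),(373.3,398.3),(390.7,381),(370,360)]]:
    P=[ray(s,u,12) for u in L]; print([p.round() for p in P],[np.linalg.norm(P[i]-P[i+1]).round(1) for i in range(len(P)-1)])
# model projections
for n,(x,y) in [('c1',(550,-178)),('c2',(497,-643))]:
    print(n,proj(s,[[x,y,12],[x,y,60],[x,y,103]]).round(1).tolist())
E
```

```text
[array([ 506., -145.,   12.]), array([ 517., -238.,   12.]), array([ 592., -234.,   12.])] [np.float64(94.1), np.float64(75.4)]
[array([ 456., -615.,   12.]), array([ 470., -679.,   12.]), array([ 533., -664.,   12.]), array([ 522., -598.,   12.])] [np.float64(65.2), np.float64(64.6), np.float64(67.1)]
c1 [[297.3, 249.1], [297.8, 238.5], [298.2, 228.5]]
c2 [[373.1, 380.1], [376.1, 369.8], [378.9, 360.0]]
```

```bash
python3 - <<'E'
from h import *
s=cam('side'); c=cam('scene')
for z in range(100,701,100):
    P=ray(s,(222,60),z); print(z,P.round(),proj(c,P).round())
print('stanchion base',ray(s,(278.7,196),0).round(), ray(s,(266,192),0).round(), ray(s,(287,190),0).round())
for z in (100,150,200,250): print(z, ray(s,(278,130),z).round())
for n,uv in [('purple',(222,167)),('tub',(239,152)),('plug',(282,218)),('binstanch',(360,333))]: print(n,ray(s,uv,20).round())
im=cv2.imread('pics/side0.png'); crop(im,170,0,330,220,3.5,'pics/side0e.png')
im=cv2.imread('pics/scene0.png'); crop(im,100,0,300,150,4,'pics/scene0e.png')
E
```

```text
100 [ 859. 1250.  100.] [[-106.  442.]]
200 [769. 996. 200.] [[-19. 361.]]
300 [678. 742. 300.] [[ 73. 280.]]
400 [588. 488. 400.] [[160. 204.]]
500 [498. 234. 500.] [[239. 138.]]
600 [407. -20. 600.] [[308.  80.]]
700 [ 317. -274.  700.] [[367.  31.]]
stanchion base [631. 109.  -0.] [599. 153.   0.] [676. 127.   0.]
100 [777. 396. 100.]
150 [736. 318. 150.]
200 [696. 239. 200.]
250 [655. 161. 250.]
purple [501. 362.  20.]
tub [608. 434.  20.]
plug [572. -29.  20.]
binstanch [ 542. -527.   20.]
```

View pics/side0e.png

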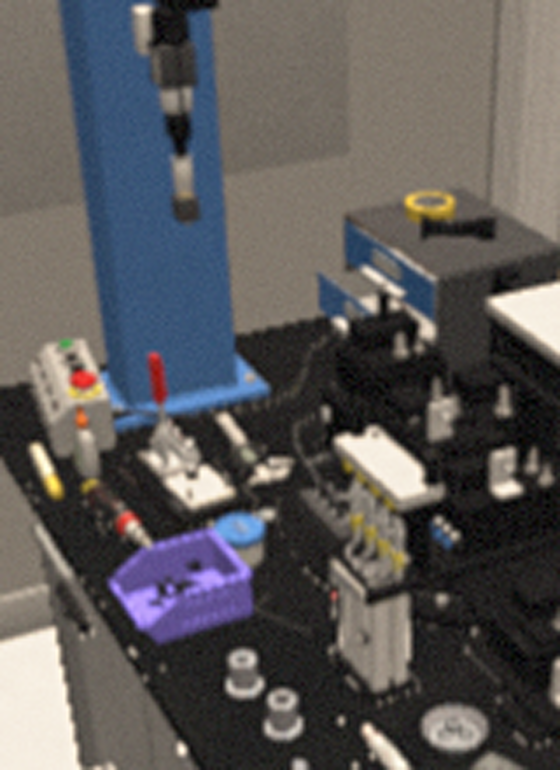

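View pics/scene0e.png

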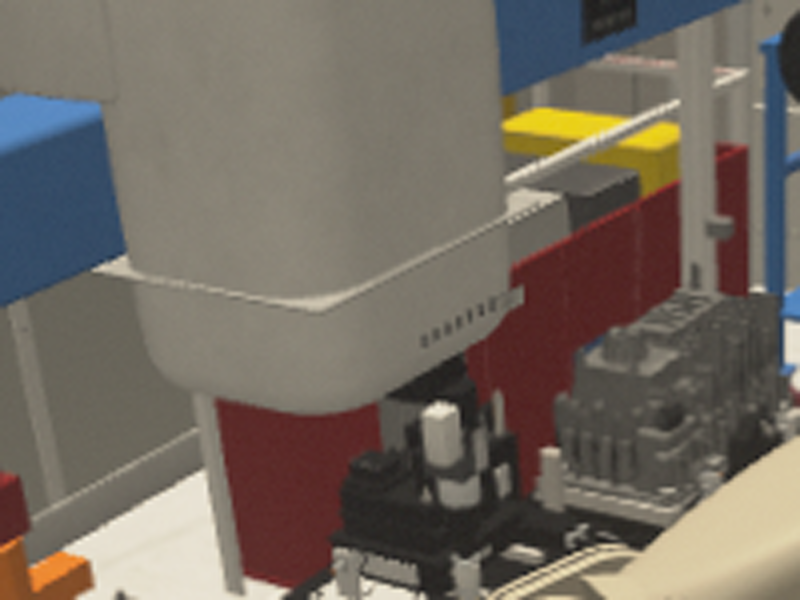

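```bash
python3 - <<'E'
from h import *
im=cv2.imread('pics/scene0.png'); crop(im,90,70,250,230,4,'pics/scene0f.png')
c=cam('scene');s=cam('side')
for z in (350,400,440,480,520):
    P=ray(s,(222,60),z); print(z,P.round(),[proj(c,P+[0,0,d])[0].round().tolist() for d in (0,100,200)],[proj(s,P+[0,0,d])[0].round().tolist() for d in (0,100,200)])
E
```

```text
350 [633. 615. 350.] [[118.0, 241.0], [109.0, 209.0], [100.0, 174.0]] [[222.0, 60.0], [220.0, 34.0], [217.0, 7.0]]
400 [588. 488. 400.] [[160.0, 204.0], [154.0, 172.0], [148.0, 136.0]] [[222.0, 60.0], [219.0, 32.0], [217.0, 2.0]]
440 [552. 386. 440.] [[193.0, 177.0], [188.0, 144.0], [184.0, 108.0]] [[222.0, 60.0], [219.0, 30.0], [216.0, -3.0]]
480 [516. 285. 480.] [[224.0, 151.0], [221.0, 117.0], [218.0, 81.0]] [[222.0, 60.0], [219.0, 27.0], [216.0, -9.0]]
520 [479. 183. 520.] [[253.0, 126.0], [252.0, 93.0], [250.0, 57.0]] [[222.0, 60.0], [219.0, 24.0], [215.0, -16.0]]
```

View pics/scene0f.png

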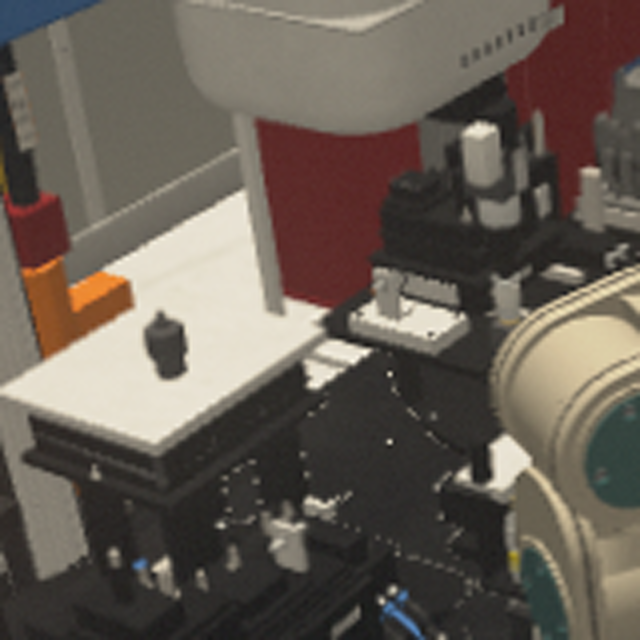

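>>> servo_tool --plan '[{"ay": -0.1135},{"ay": -0.1135},{"ay": -0.1135},{"ay": -0.1135},{"dx": 0.01,"dz": -0.04},{"dx": 0.01,"dz": -0.04},{"dx": 0.01,"dz": -0.04},{"dx": 0.01,"dz": -0.04}]'

```text
schema error: expected keys dx, dy, dz, ax, ay, az, hand
```

>>> servo_tool --plan '[{"dx": 0,"dy": 0,"dz": 0,"ax": 0,"ay": -0.1135,"az": 0,"hand": 0.085},{"dx": 0,"dy": 0,"dz": 0,"ax": 0,"ay": -0.1135,"az": 0,"hand": 0.085},{"dx": 0,"dy": 0,"dz": 0,"ax": 0,"ay": -0.1135,"az": 0,"hand": 0.085},{"dx": 0,"dy": 0,"dz": 0,"ax": 0,"ay": -0.1135,"az": 0,"hand": 0.085},{"dx": 0.01,"dy": 0,"dz": -0.04,"ax": 0,"ay": 0,"az": 0,"hand": 0.085},{"dx": 0.01,"dy": 0,"dz": -0.04,"ax": 0,"ay": 0,"az": 0,"hand": 0.085},{"dx": 0.01,"dy": 0,"dz": -0.04,"ax": 0,"ay": 0,"az": 0,"hand": 0.085},{"dx": 0.01,"dy": 0,"dz": -0.04,"ax": 0,"ay": 0,"az": 0,"hand": 0.085}]'

```text
clock: 0.95
position: [313.9, 400.1, 230.9]
tcp_rot: [-1.571, 0.0, 0.001]
contact_force: [0.9, -0.2, -0.1]
width: 85.4
```

>>> servo_tool --plan '[{"dx": 0.01,"dy": 0,"dz": -0.045,"ax": 0,"ay": 0,"az": 0,"hand": 0.085},{"dx": 0.01,"dy": 0,"dz": -0.045,"ax": 0,"ay": 0,"az": 0,"hand": 0.085},{"dx": 0.01,"dy": 0,"dz": -0.045,"ax": 0,"ay": 0,"az": 0,"hand": 0.085},{"dx": 0.01,"dy": 0,"dz": -0.045,"ax": 0,"ay": 0,"az": 0,"hand": 0.085},{"dx": 0.01,"dy": 0,"dz": -0.045,"ax": 0,"ay": 0,"az": 0,"hand": 0.085},{"dx": 0.01,"dy": 0,"dz": -0.045,"ax": 0,"ay": 0,"az": 0,"hand": 0.085},{"dx": 0,"dy": 0,"dz": 0,"ax": 0,"ay": 0,"az": 0,"hand": 0.085}]'

```text
clock: 1.65
position: [374.9, 127.3, 231.2]
tcp_rot: [-1.573, -0.0, -0.008]
contact_force: [0.3, 0.3, 0.2]
width: 85.3
```

```bash
python3 - <<'E'
from h import *
print(bot.get_state()['position'])
for n in ["wrist","scene"]:
    im=optics.get_image(n); cv2.imwrite(f"pics/{n}1.png",im[:,:,::-1])
E
```

```text
[374.85454182 127.26803023 231.2164957 ]
```

View pics/wrist1.png

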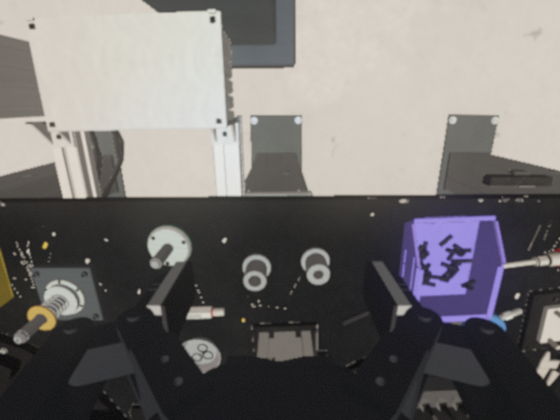

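View pics/scene1.png

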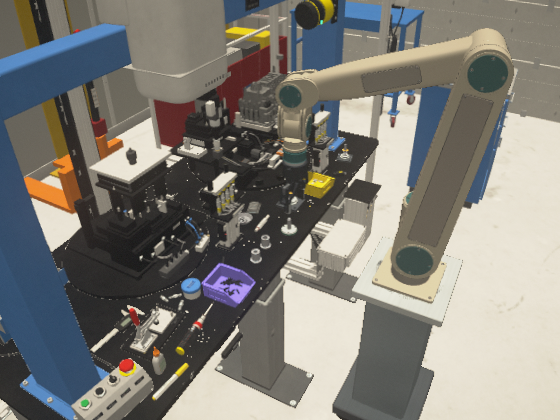

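```bash
python3 - <<'E'
from h import *
im=cv2.imread('pics/wrist1.png'); crop(im,220,230,360,310,5,'pics/wrist1c.png')
im=cv2.imread('pics/scene1.png'); crop(im,170,70,350,280,2.9,'pics/scene1c.png')
E
```

```text
(no output)
```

View pics/wrist1c.png

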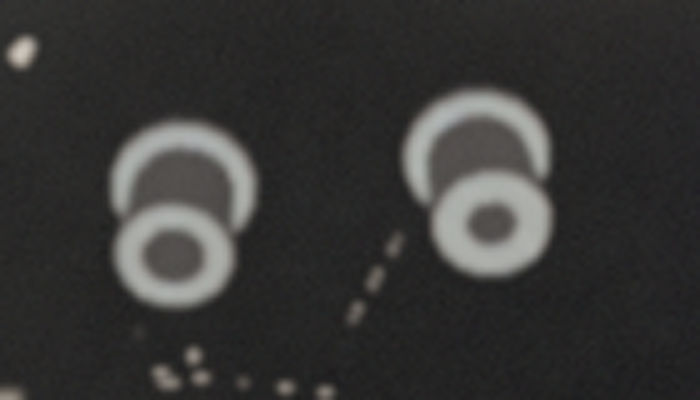

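View pics/scene1c.png

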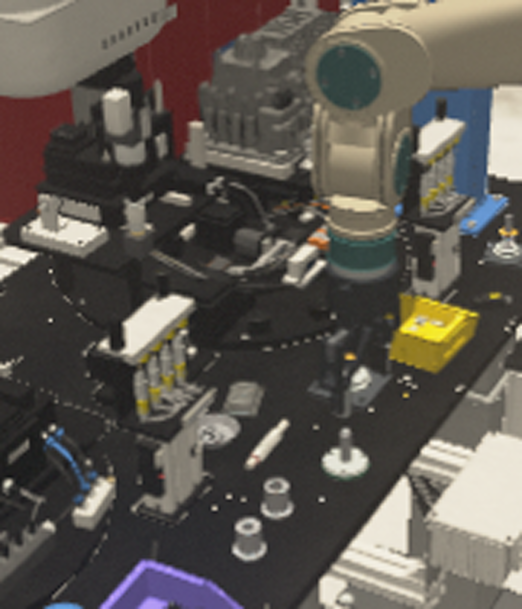

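```bash
python3 - <<'E'
from h import *
im=cv2.imread('pics/wrist1.png'); crop(im,0,215,220,375,3.6,'pics/wrist1d.png')
s=dict(position=np.array([374.85,127.27,231.2]),tcp_rot=np.array([-1.573,0,-.008]))
w=cam('wrist',s)
print(ray(w,(254.8,281.2),40),ray(w,(318.4,274.6),40))
g=cv2.cvtColor(im,cv2.COLOR_BGR2GRAY)
E
```

```text
[508.04729684  96.19018174  40.        ] [498.96897453 177.78105998  40.        ]
```

View pics/wrist1d.png

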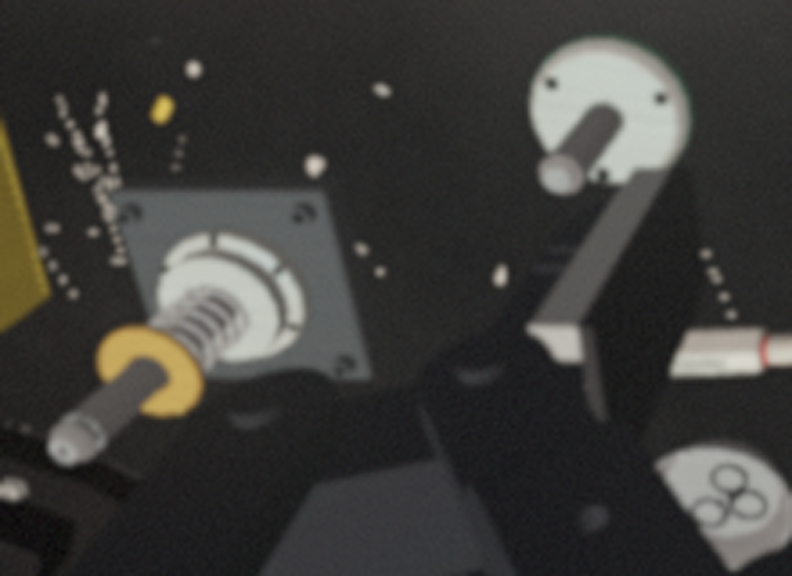

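```bash
python3 - <<'E'
from h import *
im=cv2.imread('pics/wrist1.png'); crop(im,220,250,400,400,4,'pics/wrist1e.png')
s=dict(position=np.array([374.85,127.27,231.2]),tcp_rot=np.array([-1.573,0,-.008]))
w=cam('wrist',s)
for z in (0,50,100,150,200): print(z,ray(w,(285,323),z),ray(w,(250,323),z))
for n,uv,z in [('foot',(169.4,245),12),('tip',(155.6,262.8),58),('shaft',(20,338.6),103),('ring',(41.7,317.8),64)]: print(n,ray(w,uv,z))
E
```

```text
0 [607.82632688 135.7032991    0.        ] [6.07511859e+02 8.22716652e+01 5.68434189e-14]
50 [565.88528429 134.82978682  50.        ] [565.61295922  88.55864184  50.        ]
100 [523.94424171 133.95627454 100.        ] [523.71405911  94.84561848 100.        ]
150 [482.00319913 133.08276225 150.        ] [481.81515901 101.13259513 150.        ]
200 [440.06215654 132.20924997 200.        ] [439.9162589  107.41957177 200.        ]
foot [469.5535736  -19.51259554  12.        ]
tip [470.80526943 -20.3710437   58.        ]
shaft [ 547.26683517 -177.80503228  103.        ]
ring [ 548.56880436 -180.69887131   64.        ]
```

View pics/wrist1e.png

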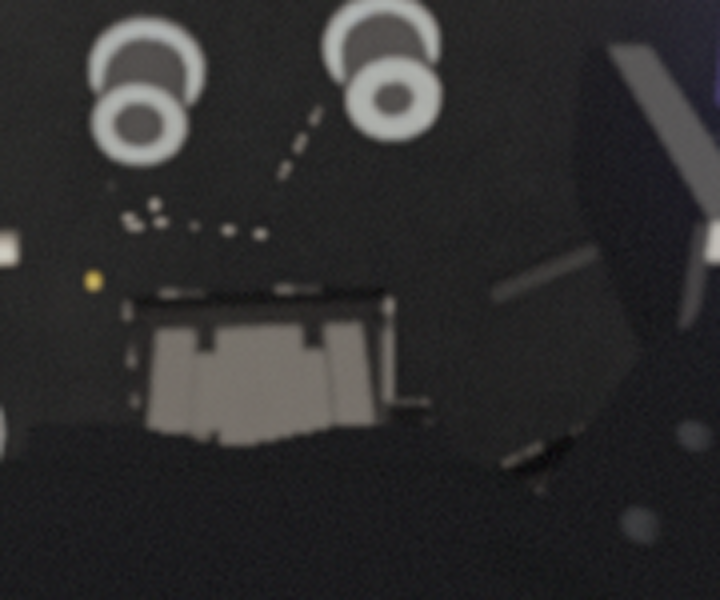

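```bash
python3 - <<'E'
from h import *
S=cam('side');C=cam('scene')
def tri(a,b):
    ua=cv2.undistortPoints(np.array([[a]],float),S[0],S[1])[0,0]; ub=cv2.undistortPoints(np.array([[b]],float),C[0],C[1])[0,0]
    X=cv2.triangulatePoints(np.c_[S[2],S[3]],np.c_[C[2],C[3]],ua,ub); X=X[:3,0]/X[3]; return X, proj(S,X)[0],proj(C,X)[0]
def s(u,v): return (u/3.5+170,v/3.5)
def c(u,v): return (u/2.9+170,v/2.9+70)
# plate: side pts: A left(335,440) B top(375,428) C right(445,490) D bottom(405,505)
sp=dict(A=s(335,440),B=s(375,428),C=s(445,488),D=s(405,505))
cp=dict(l=c(95,348),t=c(165,293),r=c(195,300),b=c(133,372))
for k,a in sp.items():
    for j,b in cp.items():
        X,p,q=tri(a,b); e=np.hypot(*(p-a))+np.hypot(*(q-b)); print(k,j,X.round(),round(e,1))
E
```

```text
A l [649. 219. 256.] 10.6
A t [607. 140. 301.] 7.9
A r [589. 124. 301.] 1.0
A b [626. 209. 246.] 3.8
B l [674. 204. 255.] 0.3
B t [631. 125. 301.] 2.1
B r [612. 109. 301.] 11.0
B b [652. 194. 245.] 14.2
C l [725. 143. 203.] 0.8
C t [675.  63. 255.] 1.6
C r [655.  48. 256.] 10.7
C b [700. 132. 193.] 14.0
D l [700. 156. 202.] 12.0
D t [652.  76. 253.] 9.2
D r [632.  60. 253.] 0.1
D b [674. 145. 191.] 2.8
```

>>> servo_tool --plan '[{"dx": 0.026,"dy": 0.02,"dz": -0.006,"ax": 0,"ay": 0,"az": 0,"hand": 0.06},{"dx": 0.026,"dy": 0.02,"dz": -0.006,"ax": 0,"ay": 0,"az": 0,"hand": 0.06},{"dx": 0.026,"dy": 0.02,"dz": -0.006,"ax": 0,"ay": 0,"az": 0,"hand": 0.06},{"dx": 0.026,"dy": 0.02,"dz": -0.006,"ax": 0,"ay": 0,"az": 0,"hand": 0.06},{"dx": 0.026,"dy": 0.02,"dz": -0.006,"ax": 0,"ay": 0,"az": 0,"hand": 0.06},{"dx": 0.003,"dy": 0.02,"dz": -0.001,"ax": 0,"ay": 0,"az": 0,"hand": 0.06},{"dx": 0,"dy": 0,"dz": 0,"ax": 0,"ay": 0,"az": 0,"hand": 0.06}]'

```text
clock: 2.45
position: [504.9, 102.2, 108.1]
tcp_rot: [-1.571, 0.007, 0.003]
contact_force: [-0.8, -0.5, -0.4]
width: 59.8
```

```bash
python3 - <<'E'
from h import *
s=bot.get_state();print(s['position'],s['tcp_rot'],s['joint_vel'].round(3))
w=cam('wrist',s)
im=optics.get_image('wrist')[:,:,::-1]; cv2.imwrite("pics/wrist2.png",im)
print(proj(w,[[508,96,40],[508,96,0],s['position']]))
E
```

```text
[504.87387923 102.17078932 108.13857799] [-1.57090077  0.00666813  0.0025158 ] [ 0.002 -0.05   0.011  0.047 -0.     0.001]
[[269.04454738 222.78552124]
 [270.3968441  206.30773014]
 [276.71511558 263.58659972]]
```

View pics/wrist2.png

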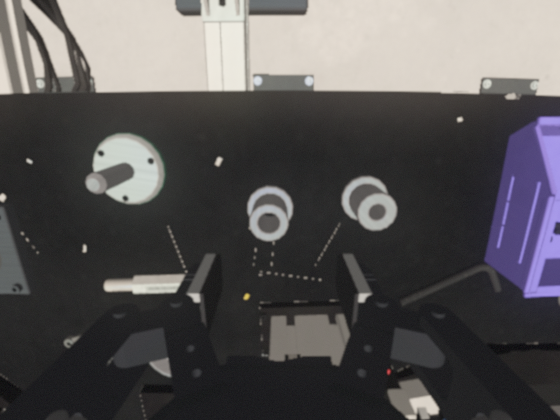

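```bash
python3 - <<'E'
from h import *
im=cv2.imread('pics/wrist2.png'); crop(im,235,170,415,245,4.4,'pics/wrist2c.png'); crop(im,70,120,180,220,5,'pics/wrist2d.png')
E
```

```text
(no output)
```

View pics/wrist2c.png

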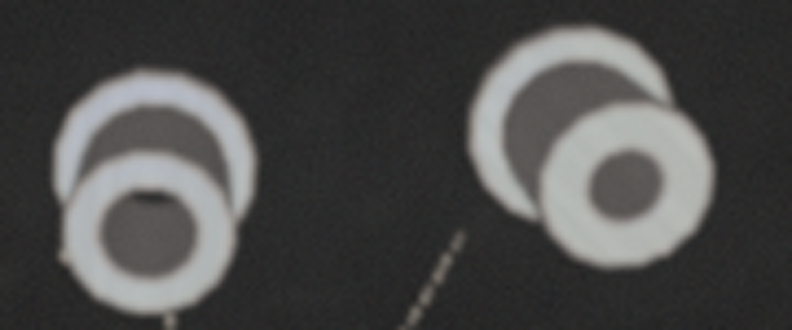

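View pics/wrist2d.png

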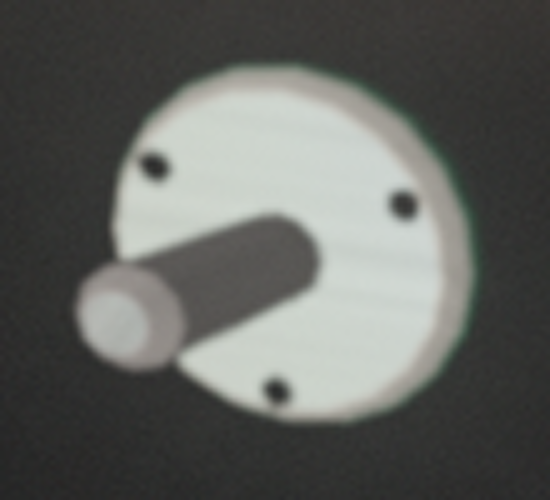

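```bash
python3 - <<'E'
from h import *
s=dict(position=np.array([504.87,102.17,108.14]),tcp_rot=np.array([-1.5709,0.0067,.0025]))
w=cam('wrist',s)
for n,uv,z in [('good',(268.9,222.7),40),('bad',(377.5,212.05),40),('tip',(92.6,184.8),58),('foot',(125.6,171),12)]: print(n,ray(w,uv,z).round(1))
print(bot.get_state()['position'],bot.get_state()['tcp_rot'])
E
```

```text
good [507.9  95.9  40. ]
bad [499.3 177.5  40. ]
tip [473.9 -22.2  58. ]
foot [473.9 -22.1  12. ]
[505.16318424 102.18676293 109.6054499 ] [-1.57076753  0.00495566  0.00257795]
```

>>> servo_tool --plan '[{"dx": 0.003,"dy": 0.0,"dz": -0.006,"ax": 0,"ay": 0,"az": 0,"hand": 0.06},{"dx": 0,"dy": 0.025,"dz": 0,"ax": 0,"ay": 0,"az": 0,"hand": 0.06},{"dx": 0,"dy": 0.025,"dz": 0,"ax": 0,"ay": 0,"az": 0,"hand": 0.06},{"dx": 0,"dy": 0.025,"dz": 0,"ax": 0,"ay": 0,"az": 0,"hand": 0.06},{"dx": 0,"dy": 0.0225,"dz": 0,"ax": 0,"ay": 0,"az": 0,"hand": 0.06},{"dx": 0,"dy": 0,"dz": 0,"ax": 0,"ay": 0,"az": 0,"hand": 0.06},{"dx": 0,"dy": 0,"dz": 0,"ax": 0,"ay": 0,"az": 0,"hand": 0.06}]'

```text
clock: 3.2
position: [510.5, 95.0, 15.0]
tcp_rot: [-1.571, -0.001, 0.001]
contact_force: [-0.4, 0.7, 0.4]
width: 60.2
```

```bash
python3 - <<'E'
from h import *
s=bot.get_state();print(s['position'],s['tcp_rot'],s['joint_vel'].round(3))
im=optics.get_image('wrist')[:,:,::-1]; cv2.imwrite("pics/wrist3.png",im)
E
```

```text
[510.52194535  95.00767277  14.95120059] [-1.57079245e+00 -1.03584638e-03  7.07920596e-04] [-0.002 -0.015  0.023 -0.004 -0.     0.001]
```

View pics/wrist3.png

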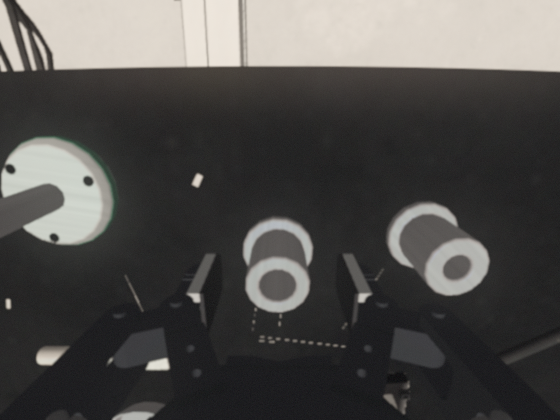

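```bash
python3 - <<'E'
from h import *
im=cv2.imread('pics/wrist3.png'); crop(im,180,200,380,330,4,'pics/wrist3c.png')
s=bot.get_state(); w=cam('wrist',s); print(s['position'])
print(ray(w,(277.5,284),40),proj(w,[[510.5,95,40],[508,96,40]]))
E
```

```text
[511.42256832  95.02374696  15.54612359]
[508.06814921  95.51384822  40.        ] [[276.38512094 288.56090878]
 [278.56694612 283.87099033]]
```

View pics/wrist3c.png

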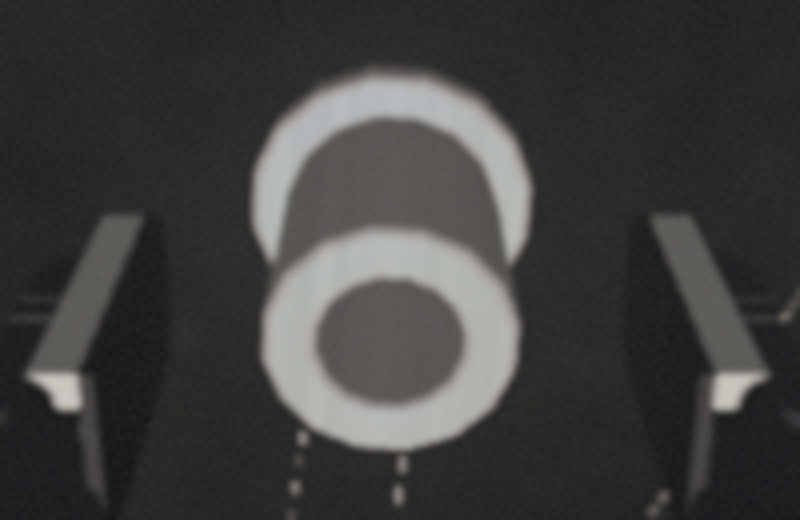

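>>> servo_tool --plan '[{"dx": -0.001,"dy": 0.003,"dz": 0,"ax": 0,"ay": 0,"az": 0,"hand": 0.06},{"dx": 0,"dy": 0,"dz": 0,"ax": 0,"ay": 0,"az": 0,"hand": 0.06},{"dx": 0,"dy": 0,"dz": 0,"ax": 0,"ay": 0,"az": 0,"hand": 0.06}]'

```text
clock: 3.55
position: [509.6, 94.8, 11.5]
tcp_rot: [-1.571, -0.001, 0.0]
contact_force: [-0.4, 0.9, -0.6]
width: 60.2
```

>>> servo_tool --plan '[{"dx": -0.0015,"dy": 0,"dz": 0,"ax": 0,"ay": 0,"az": 0,"hand": 0.04},{"dx": 0,"dy": 0,"dz": 0,"ax": 0,"ay": 0,"az": 0,"hand": 0.02},{"dx": 0,"dy": 0,"dz": 0,"ax": 0,"ay": 0,"az": 0,"hand": 0.02},{"dx": 0,"dy": 0,"dz": 0,"ax": 0,"ay": 0,"az": 0,"hand": 0.02},{"dx": 0,"dy": 0,"dz": 0,"ax": 0,"ay": 0,"az": 0,"hand": 0.02},{"dx": 0,"dy": 0,"dz": 0,"ax": 0,"ay": 0,"az": 0,"hand": 0.02}]' --newtons 60

```text
clock: 4.15
position: [507.6, 94.7, 11.2]
tcp_rot: [-1.571, 0.0, 0.0]
contact_force: [-2.4, -1.2, 5.4]
width: 28.6
```

```bash
python3 - <<'E'
from h import *
s=bot.get_state();print(s['position'],s['tcp_rot'],s['contact_force'],s['width'])
w=cam('wrist',s)
im=optics.get_image('wrist')[:,:,::-1]; cv2.imwrite("pics/wrist4.png",im); crop(im,180,180,380,330,4,'pics/wrist4c.png')
E
```

```text
[507.55561483  94.7046366   11.22066959] [-1.57100415e+00  1.12560975e-04  1.35031028e-04] [-2.42734836 -1.24448334  5.41609933] 28.624195053355255
```

View pics/wrist4c.png

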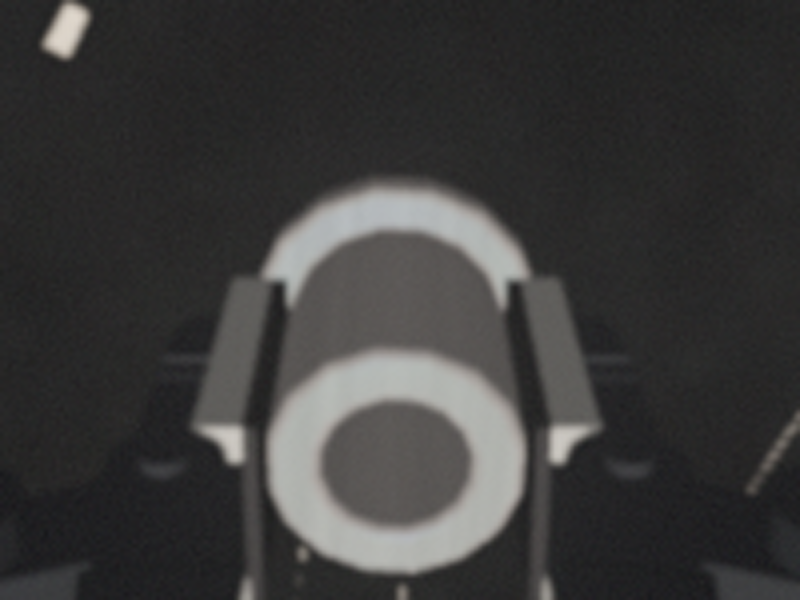

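>>> servo_tool --plan '[{"dx": 0,"dy": -0.02,"dz": 0,"ax": 0,"ay": 0,"az": 0,"hand": 0.02},{"dx": 0,"dy": -0.03,"dz": 0,"ax": 0,"ay": 0,"az": 0,"hand": 0.02},{"dx": 0,"dy": -0.04,"dz": 0,"ax": 0,"ay": 0,"az": 0,"hand": 0.02},{"dx": -0.015,"dy": 0,"dz": -0.02,"ax": 0,"ay": 0,"az": 0,"hand": 0.02},{"dx": -0.02,"dy": 0,"dz": -0.02,"ax": 0,"ay": 0,"az": 0,"hand": 0.02},{"dx": 0,"dy": 0,"dz": -0.02,"ax": 0,"ay": 0,"az": 0,"hand": 0.02},{"dx": 0,"dy": 0,"dz": 0,"ax": 0,"ay": 0,"az": 0,"hand": 0.02},{"dx": 0,"dy": 0,"dz": 0,"ax": 0,"ay": 0,"az": 0,"hand": 0.02}]'

```text
clock: 5.0
position: [472.5, 34.8, 100.5]
tcp_rot: [-1.57, 0.0, -0.001]
contact_force: [-1.5, -0.5, -2.5]
width: 28.7
```

```bash
python3 - <<'E'
from h import *
s=bot.get_state();print(s['position'],s['tcp_rot'],s['contact_force'],s['width'],s['joint_vel'].round(3))
w=cam('wrist',s)
im=optics.get_image('wrist')[:,:,::-1]; cv2.imwrite("pics/wrist5.png",im); crop(im,180,200,380,330,4,'pics/wrist5c.png')
s=bot.get_state();print(s['position'],s['tcp_rot'])
E
```

```text
[472.45225532  34.76602404 100.46651636] [-1.57012983e+00  2.53045792e-04 -7.56545289e-04] [-1.46105333 -0.47412065 -2.50386526] 28.6532597227594 [ 0.018  0.005  0.009  0.001  0.    -0.   ]
[472.60735182  35.06368744 100.51469455] [-1.57023386e+00  2.81244131e-04 -3.17215481e-05]
```

View pics/wrist5.png

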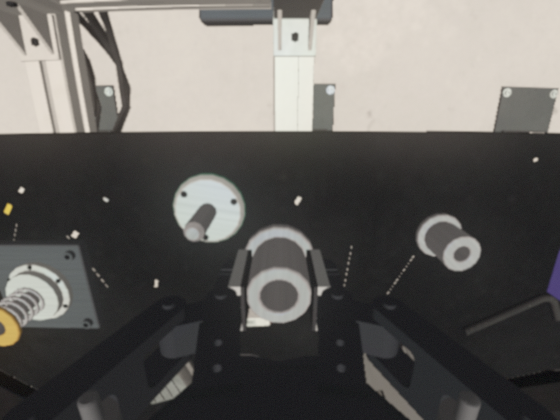

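View pics/wrist5c.png

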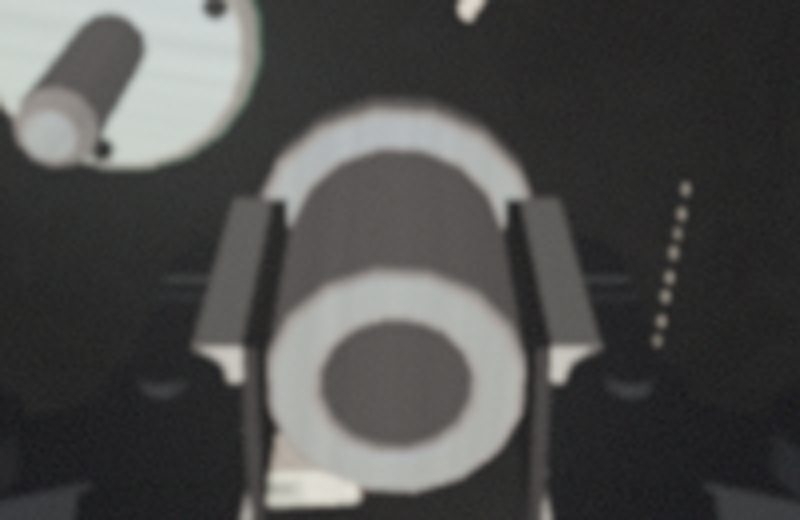

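```bash
python3 - <<'E'
from h import *
im=cv2.imread('pics/wrist5.png'); crop(im,160,160,260,260,6,'pics/wrist5d.png')
s=dict(position=np.array([472.5,34.9,100.49]),tcp_rot=np.array([-1.5702,0.0003,-.0004])); w=cam('wrist',s)
S=ray(w,(279.25,295),100.5+28.8); print('sleeve top',S, S-s['position'])
print('tip',ray(w,(192,234),58))
for u in [(208.5,206.5)]: print('foot',ray(w,u,12))
E
```

```text
sleeve top [472.07435603  36.16471495 129.3       ] [-0.42564397  1.26471495 28.81      ]
tip [473.9424876  -22.46723042  58.        ]
foot [469.81145937 -21.17852251  12.        ]
```

View pics/wrist5d.png

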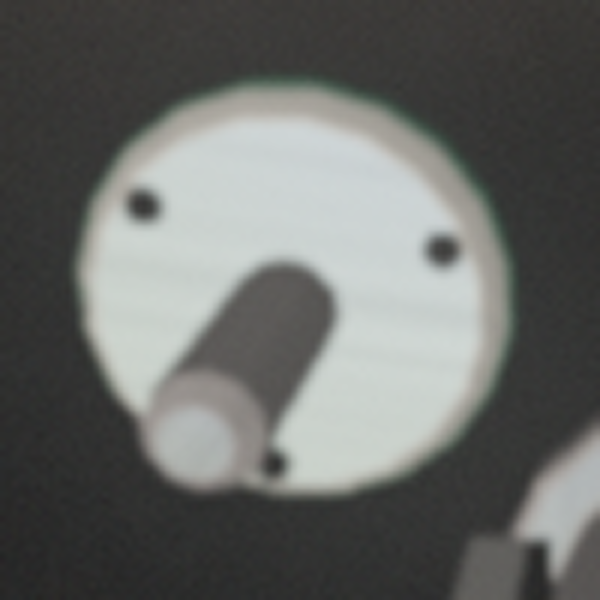

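```bash
python3 - <<'E'
from h import *
s=dict(position=np.array([472.5,34.9,100.49]),tcp_rot=np.array([-1.5702,0.0003,-.0004])); w=cam('wrist',s)
print('tip',ray(w,(192.3,233.7),58),'foot',ray(w,(207.2,210.8),12))
E
```

```text
tip [473.72199387 -22.24277778  58.        ] foot [473.52918729 -22.52783015  12.        ]
```

>>> servo_tool --plan '[{"dx": 0.0015,"dy": 0,"dz": -0.02,"ax": 0,"ay": 0,"az": 0,"hand": 0.02},{"dx": 0,"dy": 0,"dz": -0.02,"ax": 0,"ay": 0,"az": 0,"hand": 0.02},{"dx": 0,"dy": 0,"dz": -0.0186,"ax": 0,"ay": 0,"az": 0,"hand": 0.02},{"dx": 0,"dy": 0,"dz": 0,"ax": 0,"ay": 0,"az": 0,"hand": 0.02},{"dx": 0,"dy": 0,"dz": 0,"ax": 0,"ay": 0,"az": 0,"hand": 0.02},{"dx": 0,"dy": 0,"dz": 0,"ax": 0,"ay": 0,"az": 0,"hand": 0.02}]'

```text
clock: 5.65
position: [474.1, -22.9, 100.6]
tcp_rot: [-1.57, 0.0, 0.001]
contact_force: [0.4, 0.4, -2.4]
width: 28.4
```

```bash
python3 - <<'E'
from h import *
s=bot.get_state();print(s['position'],s['tcp_rot'],s['contact_force'],s['width'],s['joint_vel'].round(3))
w=cam('wrist',s)
im=optics.get_image('wrist')[:,:,::-1]; cv2.imwrite("pics/wrist6.png",im); crop(im,180,180,380,330,4,'pics/wrist6c.png')
x,y=473.6,-22.4
for z,r in ((12,30),(58,4.5)):
    print(z,proj(w,[[x,y,z],[x-r,y,z],[x+r,y,z],[x,y-r,z],[x,y+r,z]]).round(1).tolist())
E
```

```text
[474.06280944 -22.87263892 100.61403539] [-1.57015903e+00  4.35881060e-04  1.28534389e-03] [ 0.41027879  0.38305121 -2.3666036 ] 28.43141060405285 [ 0.002 -0.002 -0.002  0.    -0.003 -0.004]
12 [[277.8, 209.0], [277.8, 172.9], [277.8, 242.4], [241.1, 208.9], [314.5, 209.0]]
58 [[277.7, 231.3], [277.7, 225.1], [277.7, 237.4], [271.0, 231.3], [284.4, 231.3]]
```

View pics/wrist6c.png

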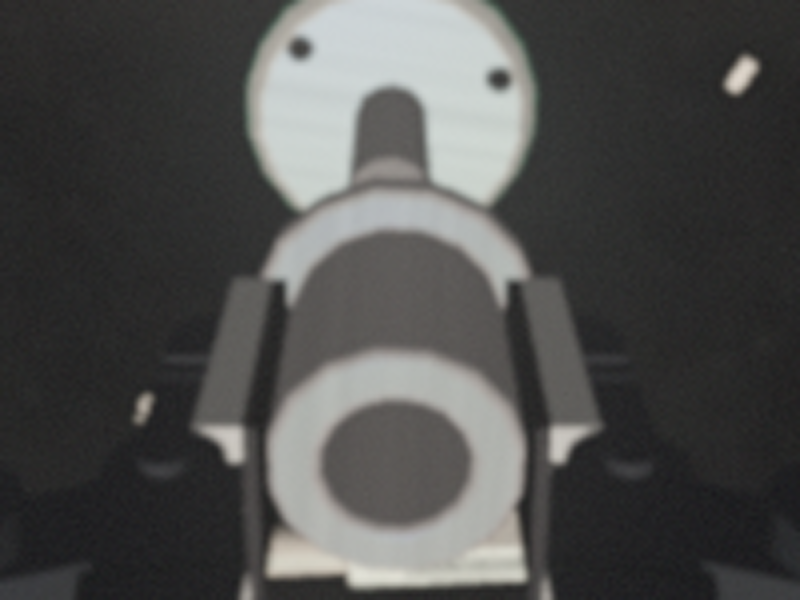

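>>> servo_tool --plan '[{"dx": 0,"dy": 0,"dz": -0.0007,"ax": 0,"ay": 0,"az": 0,"hand": 0.02},{"dx": 0,"dy": 0.015,"dz": 0,"ax": 0,"ay": 0,"az": 0,"hand": 0.02},{"dx": 0,"dy": 0.015,"dz": 0,"ax": 0,"ay": 0,"az": 0,"hand": 0.02},{"dx": 0,"dy": 0.006,"dz": 0,"ax": 0,"ay": 0,"az": 0,"hand": 0.02},{"dx": 0,"dy": 0.004,"dz": 0,"ax": 0,"ay": 0,"az": 0,"hand": 0.02},{"dx": 0,"dy": 0,"dz": 0,"ax": 0,"ay": 0,"az": 0,"hand": 0.02}]'

```text
clock: 6.3
position: [473.9, -24.3, 60.5]
tcp_rot: [-1.571, 0.001, 0.0]
contact_force: [0.2, -0.4, -2.6]
width: 28.5
```

>>> servo_tool --plan '[{"dx": 0,"dy": 0.01,"dz": 0,"ax": 0,"ay": 0,"az": 0,"hand": 0.02},{"dx": 0,"dy": 0.01,"dz": 0,"ax": 0,"ay": 0,"az": 0,"hand": 0.02},{"dx": 0,"dy": 0.01,"dz": 0,"ax": 0,"ay": 0,"az": 0,"hand": 0.02},{"dx": 0,"dy": 0.004,"dz": 0,"ax": 0,"ay": 0,"az": 0,"hand": 0.02},{"dx": 0,"dy": 0,"dz": 0,"ax": 0,"ay": 0,"az": 0,"hand": 0.02},{"dx": 0,"dy": 0,"dz": 0,"ax": 0,"ay": 0,"az": 0,"hand": 0.02}]'

```text
clock: 6.9
position: [473.8, -24.5, 26.5]
tcp_rot: [-1.571, 0.001, 0.0]
contact_force: [-1.8, -0.3, -2.6]
width: 28.5
```

```bash
python3 - <<'E'
from h import *
s=bot.get_state();print(s['position'],s['tcp_rot'],s['contact_force'],s['width'],s['joint_vel'].round(3))
im=optics.get_image('wrist')[:,:,::-1]; cv2.imwrite("pics/wrist7.png",im); crop(im,180,180,380,330,4,'pics/wrist7c.png')
E
```

```text
[473.81641326 -24.46240301  26.51379518] [-1.57057576e+00  8.60485781e-04  1.90227112e-04] [-1.84227685 -0.32448905 -2.59568647] 28.505326447343453 [ 0.003 -0.008  0.     0.008  0.001 -0.002]
```

View pics/wrist7c.png

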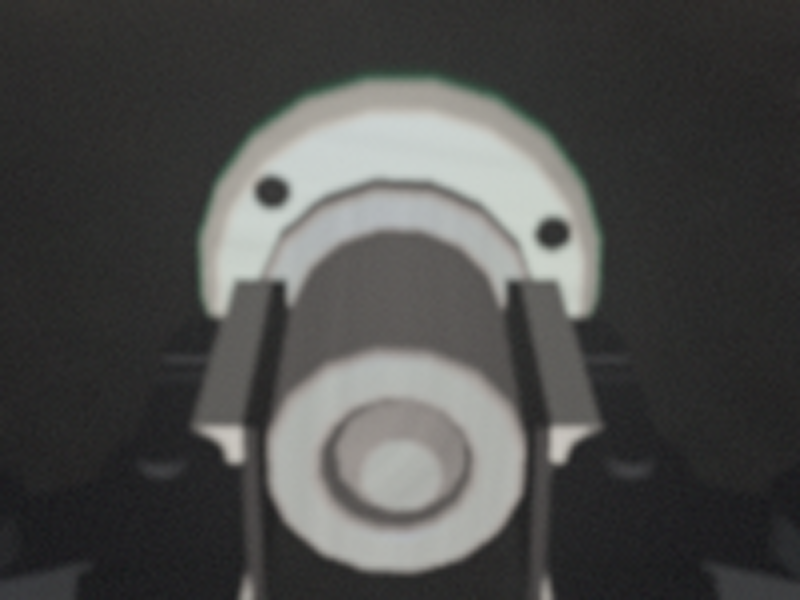

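>>> servo_tool --plan '[{"dx": 0,"dy": 0.002,"dz": 0.0006,"ax": 0,"ay": 0,"az": 0,"hand": 0.02},{"dx": 0,"dy": 0.002,"dz": 0,"ax": 0,"ay": 0,"az": 0,"hand": 0.02},{"dx": 0,"dy": 0.0,"dz": 0,"ax": 0,"ay": 0,"az": 0,"hand": 0.02},{"dx": 0,"dy": 0,"dz": 0,"ax": 0,"ay": 0,"az": 0,"hand": 0.02}]'

```text
clock: 7.35
position: [473.9, -23.9, 23.2]
tcp_rot: [-1.571, 0.0, 0.0]
contact_force: [-5.1, 1.3, 5.3]
width: 28.6
```

>>> servo_tool --plan '[{"dx": 0,"dy": 0,"dz": 0,"ax": 0,"ay": 0,"az": 0,"hand": 0.06},{"dx": 0,"dy": 0,"dz": 0,"ax": 0,"ay": 0,"az": 0,"hand": 0.06},{"dx": 0,"dy": 0,"dz": 0,"ax": 0,"ay": 0,"az": 0,"hand": 0.06},{"dx": 0,"dy": 0,"dz": 0,"ax": 0,"ay": 0,"az": 0,"hand": 0.06},{"dx": 0,"dy": -0.02,"dz": 0,"ax": 0,"ay": 0,"az": 0,"hand": 0.06},{"dx": 0,"dy": -0.035,"dz": 0,"ax": 0,"ay": 0,"az": 0,"hand": 0.06},{"dx": 0,"dy": -0.04,"dz": 0,"ax": 0,"ay": 0,"az": 0,"hand": 0.06},{"dx": 0,"dy": 0,"dz": 0,"ax": 0,"ay": 0,"az": 0,"hand": 0.06}]'

```text
clock: 8.15
position: [479.2, -24.8, 123.3]
tcp_rot: [-1.573, -0.012, 0.0]
contact_force: [1.0, -0.5, 0.4]
width: 59.9
```

```bash
python3 - <<'E'
from h import *
s=bot.get_state();print(s['position'],s['tcp_rot'],s['contact_force'],s['width'],s['joint_vel'].round(3))
w=cam('wrist',s)
im=optics.get_image('wrist')[:,:,::-1]; cv2.imwrite("pics/wrist8.png",im)
print(proj(w,[[473.6,-22.4,52],[499.3,177.5,40]]))
E
```

```text
[479.24475779 -24.84026471 123.31154775] [-1.57290912e+00 -1.15403711e-02  2.55152655e-04] [ 1.02898047 -0.49482621  0.35489831] 59.87930026430185 [-0.002  0.043 -0.068 -0.06  -0.002 -0.   ]
[[280.62421409 208.91654942]
 [517.42538873 232.74657692]]
```

View pics/wrist8.png

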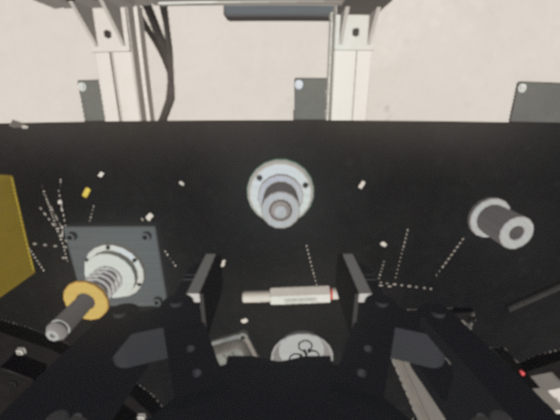

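>>> servo_tool --plan '[{"dx": 0.005,"dy": 0,"dz": 0.04,"ax": 0,"ay": 0,"az": 0,"hand": 0.06},{"dx": 0.005,"dy": 0,"dz": 0.04,"ax": 0,"ay": 0,"az": 0,"hand": 0.06},{"dx": 0.005,"dy": 0,"dz": 0.04,"ax": 0,"ay": 0,"az": 0,"hand": 0.06},{"dx": 0.005,"dy": 0,"dz": 0.04,"ax": 0,"ay": 0,"az": 0,"hand": 0.06},{"dx": 0.005,"dy": 0.01,"dz": 0.04,"ax": 0,"ay": 0,"az": 0,"hand": 0.06},{"dx": 0,"dy": 0.02,"dz": 0,"ax": 0,"ay": 0,"az": 0,"hand": 0.06},{"dx": 0,"dy": 0,"dz": 0,"ax": 0,"ay": 0,"az": 0,"hand": 0.06},{"dx": 0,"dy": 0,"dz": 0,"ax": 0,"ay": 0,"az": 0,"hand": 0.06}]'

```text
clock: 9.0
position: [497.5, 175.6, 86.4]
tcp_rot: [-1.572, 0.004, 0.0]
contact_force: [0.0, 0.0, 1.0]
width: 60.3
```

```bash
python3 - <<'E'
from h import *
s=bot.get_state();print(s['position'],s['tcp_rot'],s['contact_force'],s['width'],s['joint_vel'].round(3))
w=cam('wrist',s)
im=optics.get_image('wrist')[:,:,::-1]; cv2.imwrite("pics/wrist9.png",im)
print(proj(w,[[499.3,177.5,40]]))
E
```

```text
[497.50606189 175.58212525  86.38044257] [-1.57182403e+00  3.57996137e-03  1.44693387e-04] [0.01090689 0.0148453  1.04766332] 60.33126944847277 [-0.018 -0.023  0.021 -0.001 -0.     0.   ]
[[279.94500727 232.34926271]]
```

View pics/wrist9.png

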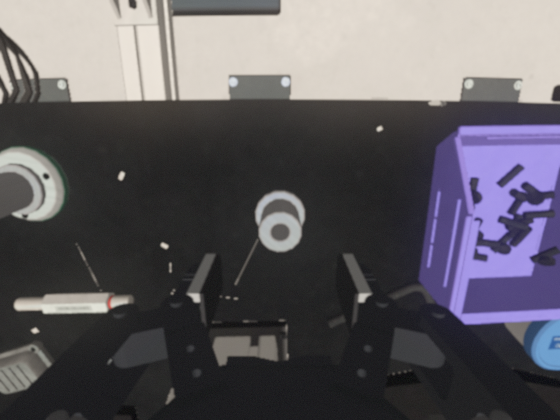

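>>> servo_tool --plan '[{"dx": 0.0,"dy": 0.02,"dz": 0.001,"ax": 0,"ay": 0,"az": 0,"hand": 0.06},{"dx": 0,"dy": 0.025,"dz": 0,"ax": 0,"ay": 0,"az": 0,"hand": 0.06},{"dx": 0,"dy": 0.02,"dz": 0,"ax": 0,"ay": 0,"az": 0,"hand": 0.06},{"dx": 0,"dy": 0.008,"dz": 0,"ax": 0,"ay": 0,"az": 0,"hand": 0.06},{"dx": 0,"dy": 0,"dz": 0,"ax": 0,"ay": 0,"az": 0,"hand": 0.06},{"dx": 0,"dy": 0,"dz": 0,"ax": 0,"ay": 0,"az": 0,"hand": 0.06}]'

```text
clock: 9.65
position: [500.0, 176.9, 15.8]
tcp_rot: [-1.57, -0.002, -0.001]
contact_force: [0.5, -0.4, -0.5]
width: 59.8
```

>>> servo_tool --plan '[{"dx": 0.0,"dy": 0.003,"dz": 0,"ax": 0,"ay": 0,"az": 0,"hand": 0.04},{"dx": 0,"dy": 0,"dz": 0,"ax": 0,"ay": 0,"az": 0,"hand": 0.02},{"dx": 0,"dy": 0,"dz": 0,"ax": 0,"ay": 0,"az": 0,"hand": 0.02},{"dx": 0,"dy": 0,"dz": 0,"ax": 0,"ay": 0,"az": 0,"hand": 0.02},{"dx": 0,"dy": 0,"dz": 0,"ax": 0,"ay": 0,"az": 0,"hand": 0.02},{"dx": 0,"dy": 0,"dz": 0,"ax": 0,"ay": 0,"az": 0,"hand": 0.02}]'

```text
clock: 10.25
position: [500.0, 177.2, 12.8]
tcp_rot: [-1.571, -0.002, 0.0]
contact_force: [-0.0, -0.4, 6.7]
width: 28.0
```

```bash
python3 - <<'E'
from h import *
s=bot.get_state();print(s['position'],s['tcp_rot'],s['contact_force'],s['width'],s['joint_vel'].round(3))
im=optics.get_image('wrist')[:,:,::-1]; cv2.imwrite("pics/wrist10.png",im); crop(im,180,180,380,330,4,'pics/wrist10c.png')
E
```

```text
[499.99363681 177.24229663  12.81687207] [-1.57068604e+00 -1.78479461e-03  2.63745776e-04] [-0.00897691 -0.42646814  6.72289873] 28.001013170909225 [ 0.001  0.001  0.    -0.001  0.001  0.001]
```

View pics/wrist10c.png

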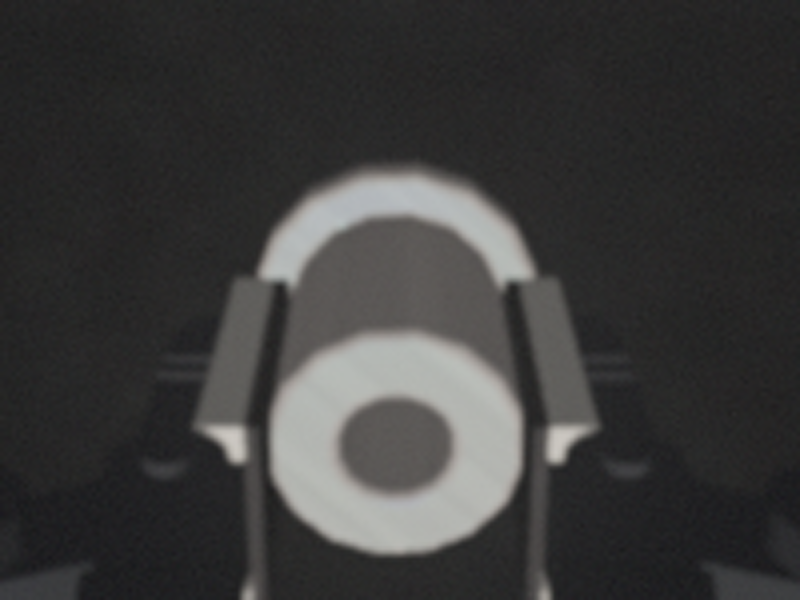

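>>> servo_tool --plan '[{"dx": 0,"dy": -0.03,"dz": 0,"ax": 0,"ay": 0,"az": 0,"hand": 0.02},{"dx": 0,"dy": -0.04,"dz": 0,"ax": 0,"ay": 0,"az": 0,"hand": 0.02},{"dx": 0,"dy": -0.04,"dz": 0,"ax": 0,"ay": 0,"az": 0,"hand": 0.02},{"dx": -0.01,"dy": -0.03,"dz": -0.02,"ax": 0,"ay": 0,"az": 0,"hand": 0.02},{"dx": -0.01,"dy": 0,"dz": -0.04,"ax": 0,"ay": 0,"az": 0,"hand": 0.02},{"dx": -0.01,"dy": 0,"dz": -0.04,"ax": 0,"ay": 0,"az": 0,"hand": 0.02},{"dx": -0.01,"dy": 0,"dz": -0.04,"ax": 0,"ay": 0,"az": 0,"hand": 0.02},{"dx": -0.01,"dy": 0,"dz": -0.04,"ax": 0,"ay": 0,"az": 0,"hand": 0.02}]'

```text
clock: 11.1
position: [448.1, -4.0, 151.6]
tcp_rot: [-1.571, 0.0, 0.001]
contact_force: [1.2, -0.7, -0.6]
width: 28.1
```

>>> servo_tool --plan '[{"dx": 0,"dy": 0,"dz": -0.04,"ax": 0,"ay": 0,"az": 0,"hand": 0.02},{"dx": 0,"dy": 0,"dz": -0.04,"ax": 0,"ay": 0,"az": 0,"hand": 0.02},{"dx": 0,"dy": 0,"dz": -0.04,"ax": 0,"ay": 0,"az": 0,"hand": 0.02},{"dx": 0,"dy": 0,"dz": -0.04,"ax": 0,"ay": 0,"az": 0,"hand": 0.02},{"dx": 0,"dy": 0,"dz": -0.04,"ax": 0,"ay": 0,"az": 0,"hand": 0.02},{"dx": 0,"dy": 0,"dz": -0.04,"ax": 0,"ay": 0,"az": 0,"hand": 0.02},{"dx": 0,"dy": 0,"dz": -0.04,"ax": 0,"ay": 0,"az": 0,"hand": 0.02},{"dx": 0,"dy": 0,"dz": 0,"ax": 0,"ay": 0,"az": 0,"hand": 0.02}]'

```text
clock: 11.9
position: [449.7, -287.7, 151.8]
tcp_rot: [-1.574, -0.001, -0.005]
contact_force: [-0.1, 0.4, -1.0]
width: 28.4
```

```bash
python3 - <<'E'
from h import *
s=bot.get_state();print(s['position'],s['tcp_rot'],s['contact_force'],s['width'],s['joint_vel'].round(3))
im=optics.get_image('wrist')[:,:,::-1]; cv2.imwrite("pics/wrist11.png",im)
E
```

```text
[ 449.74526637 -287.66369467  151.83079811] [-1.57377443e+00 -1.46548120e-03 -4.50890827e-03] [-0.09198825  0.36002198 -1.00556486] 28.441997813774055 [ 0.055 -0.027 -0.052  0.047  0.047  0.037]
```

View pics/wrist11.png

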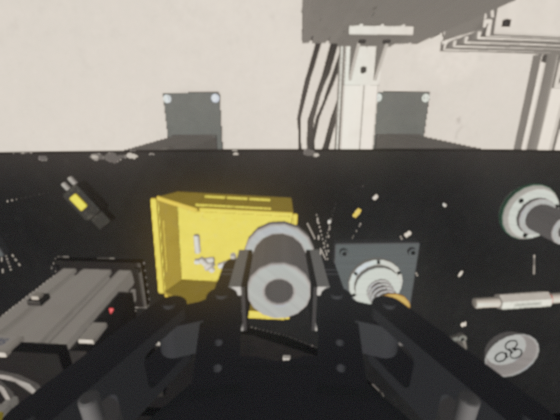

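```bash
python3 - <<'E'
from h import *
im=cv2.imread('pics/wrist11.png'); crop(im,140,180,310,330,4.4,'pics/wrist11c.png')
E
```

```text
(no output)
```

View pics/wrist11c.png

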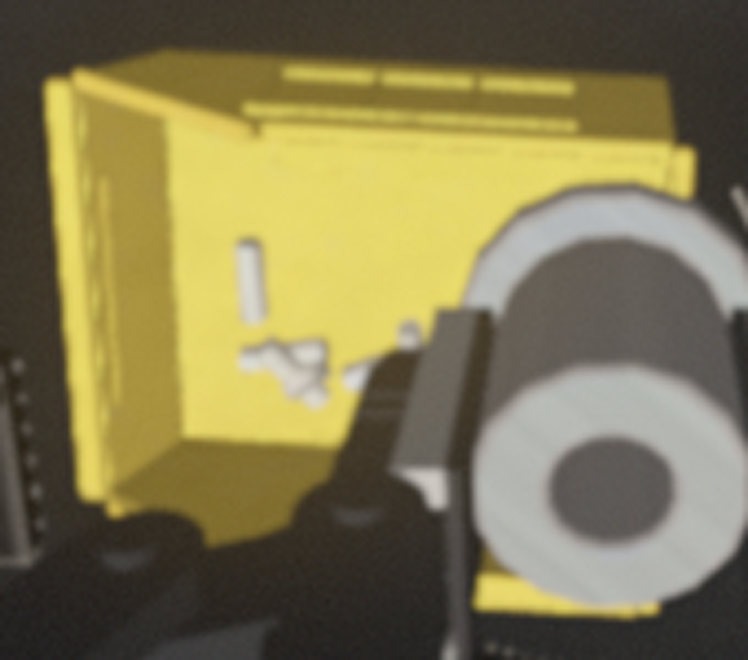

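```bash
python3 - <<'E'
from h import *
s=bot.get_state(); s=dict(position=np.array([449.74,-287.5,151.8]),tcp_rot=np.array([-1.5735,-.0014,-.0042])); w=cam('wrist',s)
a=ray(w,(181.4,279.5),2); b=ray(w,(177.5,191.4),0); c=ray(w,(291.8,197.7),0); d=ray(w,(158.6,292.5),57); e=ray(w,(285,317),57)
print(a,b,c,d,e); v=(c-b)[:2]; print(np.hypot(*v)); u=v/np.hypot(*v); n=np.array([u[1],-u[0]]); n*=np.sign(n[0])
# origin: mid front outer, inward 69
print('bin',(b+c)[:2]/2+n*69, 'yaw u',np.degrees(np.arctan2(u[1],u[0])))
print(bot.get_state()['position'])
E
```

```text
[ 554.73847649 -397.30960385    2.        ] [ 451.86787365 -390.59995696    0.        ] [ 459.14846195 -273.26438861    0.        ] [ 533.98755522 -399.49344231   57.        ] [ 561.46189735 -281.06216763   57.        ]
117.56122901136703
bin [ 524.3757212  -336.20535534] yaw u 86.44938984122174
[ 449.03440402 -284.93437313  151.42918007]
```

```bash
cat > ov.py <<'E'
from h import *
s=dict(position=np.array([449.4,-286.5,151.6]),tcp_rot=np.array([-1.573,-.0014,-.003])); 
def box(cx,cy,ang):
    u=np.array([np.cos(ang),np.sin(ang)]); n=np.array([u[1],-u[0]]) # u ~ +y world ; n ~ +x world
    P=[]
    for (a,b) in [(-55.5,69),(55.5,69),(55.5,-69),(-55.5,-69)]:
        P.append(np.r_[np.array([cx,cy])+u*a+n*b,0])
    return np.array(P)
import sys
cx,cy,a=map(float,sys.argv[1:4])
B=box(cx,cy,np.radians(a))
for nm,fn,x0,y0,x1,y1,f in (('wrist','pics/wrist11.png',130,180,320,330,4),('side','pics/side0.png',270,240,360,330,6),('scene','pics/scene1.png',290,150,350,210,9)):
    C=cam(nm,s); im=cv2.imread(fn); im=cv2.resize(im,None,fx=4,fy=4,interpolation=cv2.INTER_CUBIC)
    bot_=(proj(C,B)*4+2).astype(int); T=B.copy(); T[:2,2]=57; T[2:,2]=27; top=(proj(C,T)*4+2).astype(int)
    cv2.polylines(im,[bot_],True,(255,0,255),1); cv2.polylines(im,[top],True,(0,0,255),1)
    c=im[y0*4:y1*4,x0*4:x1*4]; cv2.imwrite(f'pics/ov_{nm}_{sys.argv[4]}.png',cv2.resize(c,None,fx=f/4,fy=f/4))
E
python3 ov.py 520 -336 87 a
python3 - <<'E'
import cv2,numpy as np
a=cv2.imread('pics/ov_wrist_a.png');b=cv2.imread('pics/ov_side_a.png');c=cv2.imread('pics/ov_scene_a.png')
print(a.shape,b.shape,c.shape)
b=cv2.resize(b,(400,400));c=cv2.resize(c,(400,400))
bc=np.hstack([b,c]); cv2.imwrite('pics/ov_bc_a.png',bc)
E
```

```text
(600, 760, 3) (540, 540, 3) (540, 540, 3)
```

View pics/ov_wrist_a.png

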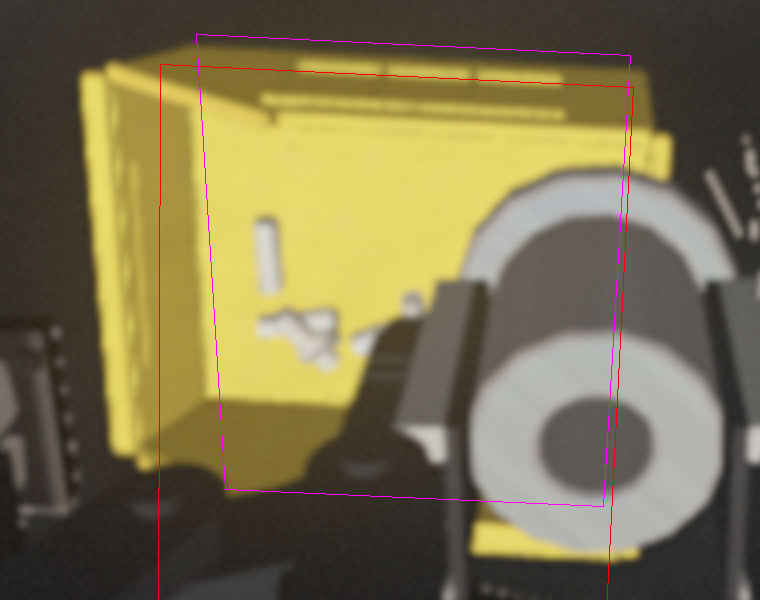

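View pics/ov_bc_a.png

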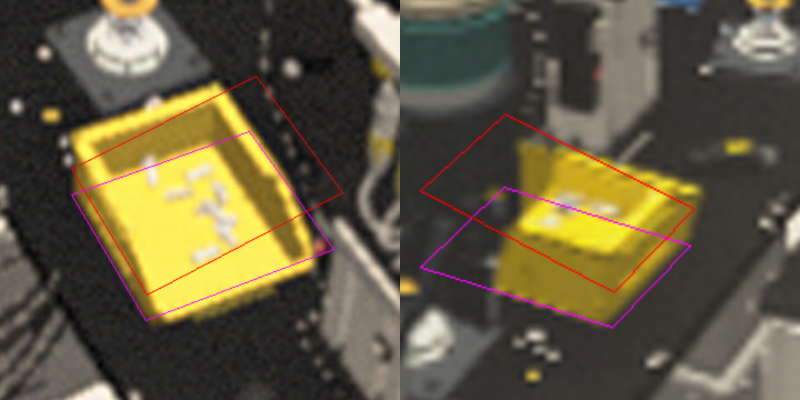

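```bash
python3 - <<'E'
from h import *
S=cam('side');C=cam('scene')
s=dict(position=np.array([449.4,-286.5,151.6]),tcp_rot=np.array([-1.573,-.0014,-.003])); w=cam('wrist',s)
f=lambda x,y:(x*90/400+270,y*90/400+240)
g=lambda x,y:((x-400)*60/400+290,y*60/400+150)
for n,p in [('left',f(75,135)),('top',f(220,85)),('right',f(318,265)),('bottom',f(148,322))]:
    print('side',n,[ray(S,p,z)[:2].round() for z in (0,27,57)])
for n,p in [('tl',g(520,140)),('r',g(700,190)),('b',g(640,250)),('bl0',g(497,295)),('b0',g(625,325)),('bl1',g(503,225))]:
    print('scene',n,[ray(C,p,z)[:2].round() for z in (0,27,57)])
h=lambda x,y:(x/4+130,y/4+180)
for n,p in [('floor lb',h(208,400)),('floor lf',h(193,105)),('wall top lf',h(83,73)),('wall top lb',h(115,452)),('frontbase l',h(185,45)),('frontbase r',h(645,70)),('fronttop r',h(650,130)),('fronttop mid',h(275,122)),('right rim',h(672,135)),('backrim',h(555,550)),('slope start',h(108,65))]:
    print('wrist',n,[ray(w,p,z)[:2].round() for z in (0,27,57)])
E
```

```text
side left [array([ 482., -233.]), array([ 470., -254.]), array([ 458., -277.])]
side top [array([ 597., -239.]), array([ 582., -260.]), array([ 566., -282.])]
side right [array([ 570., -403.]), array([ 556., -419.]), array([ 541., -437.])]
side bottom [array([ 449., -391.]), array([ 439., -408.]), array([ 427., -426.])]
scene tl [array([ 600., -453.]), array([ 581., -412.]), array([ 560., -367.])]
scene r [array([ 466., -450.]), array([ 450., -409.]), array([ 433., -363.])]
scene b [array([ 472., -364.]), array([ 456., -325.]), array([ 438., -282.])]
scene bl0 [array([ 530., -275.]), array([ 513., -238.]), array([ 494., -197.])]
scene b0 [array([ 445., -281.]), array([ 430., -244.]), array([ 413., -203.])]
scene bl1 [array([ 563., -351.]), array([ 545., -312.]), array([ 525., -269.])]
wrist floor lb [array([ 556., -396.]), array([ 539., -386.]), array([ 520., -375.])]
wrist floor lf [array([ 468., -390.]), array([ 459., -381.]), array([ 449., -370.])]
wrist wall top lf [array([ 459., -418.]), array([ 451., -406.]), array([ 441., -392.])]
wrist wall top lb [array([ 574., -425.]), array([ 555., -413.]), array([ 534., -398.])]
wrist frontbase l [array([ 451., -391.]), array([ 444., -381.]), array([ 435., -370.])]
wrist frontbase r [array([ 459., -273.]), array([ 450., -274.]), array([ 441., -275.])]
wrist fronttop r [array([ 475., -271.]), array([ 465., -273.]), array([ 454., -274.])]
wrist fronttop mid [array([ 472., -369.]), array([ 463., -362.]), array([ 452., -353.])]
wrist right rim [array([ 476., -266.]), array([ 466., -267.]), array([ 455., -269.])]
wrist backrim [array([ 608., -298.]), array([ 586., -297.]), array([ 562., -295.])]
wrist slope start [array([ 457., -411.]), array([ 449., -400.]), array([ 440., -387.])]
```

```bash
python3 - <<'E'
from h import *
s=dict(position=np.array([449.4,-286.5,151.6]),tcp_rot=np.array([-1.573,-.0014,-.003])); w=cam('wrist',s)
for p in [(147,262),(150,305),(55,260),(130,300),(80,280)]: print(p,[ray(w,p,z)[:2].round() for z in (0,100,200)])
S=cam('side')
f=lambda x,y:(x/3+270,y/3+220) # side0d
for p in [(245,75),(340,190),(290,55),(382,165),(265,350),(217,290)]: print(f(*p),[ray(S,f(*p),z)[:2].round() for z in (0,150,200,255)])
E
```

```text
(147, 262) [array([ 533., -433.]), array([ 477., -383.]), array([ 421., -332.])]
(150, 305) [array([ 591., -438.]), array([ 515., -386.]), array([ 440., -334.])]
(55, 260) [array([ 532., -540.]), array([ 476., -453.]), array([ 421., -366.])]
(130, 300) [array([ 584., -461.]), array([ 511., -401.]), array([ 438., -341.])]
(80, 280) [array([ 557., -516.]), array([ 493., -437.]), array([ 429., -359.])]
(351.6666666666667, 245.0) [array([ 725., -234.]), array([ 623., -349.]), array([ 590., -387.]), array([ 553., -429.])]
(383.3333333333333, 283.3333333333333) [array([ 715., -410.]), array([ 615., -498.]), array([ 582., -527.]), array([ 546., -560.])]
(366.6666666666667, 238.33333333333334) [array([ 787., -231.]), array([ 677., -346.]), array([ 640., -385.]), array([ 599., -427.])]
(397.3333333333333, 275.0) [array([ 773., -403.]), array([ 665., -492.]), array([ 629., -522.]), array([ 589., -555.])]
(358.3333333333333, 336.6666666666667) [array([ 541., -525.]), array([ 468., -595.]), array([ 444., -619.]), array([ 417., -644.])]
(342.3333333333333, 316.6666666666667) [array([ 539., -453.]), array([ 466., -534.]), array([ 442., -561.]), array([ 415., -591.])]
```

>>> servo_tool --plan '[{"dx": 0.028,"dy": 0,"dz": -0.023,"ax": 0,"ay": 0,"az": 0,"hand": 0.02},{"dx": 0.028,"dy": 0,"dz": -0.023,"ax": 0,"ay": 0,"az": 0,"hand": 0.02},{"dx": 0,"dy": 0.03,"dz": 0,"ax": 0,"ay": 0,"az": 0,"hand": 0.02},{"dx": 0,"dy": 0.03,"dz": 0,"ax": 0,"ay": 0,"az": 0,"hand": 0.02},{"dx": 0,"dy": 0.02,"dz": 0,"ax": 0,"ay": 0,"az": 0,"hand": 0.02},{"dx": 0,"dy": 0,"dz": 0,"ax": 0,"ay": 0,"az": 0,"hand": 0.02},{"dx": 0,"dy": 0,"dz": 0,"ax": 0,"ay": 0,"az": 0,"hand": 0.02}]'

```text
clock: 12.65
position: [504.8, -327.5, 71.5]
tcp_rot: [-1.569, 0.001, 0.001]
contact_force: [0.4, -0.2, -0.6]
width: 28.2
```

```bash
python3 - <<'E'
from h import *
s=bot.get_state();print(s['position'],s['tcp_rot'],s['contact_force'],s['width'],s['joint_vel'].round(3))
im=optics.get_image('wrist')[:,:,::-1]; cv2.imwrite("pics/wrist12.png",im)
im=optics.get_image('side')[:,:,::-1]; crop(im,220,170,420,330,4,'pics/side12c.png')
E
```

```text
[ 504.80716705 -327.47263006   71.52274505] [-1.56942818e+00  1.35587883e-03  1.34863615e-03] [ 0.42058778 -0.23915266 -0.57452822] 28.150539650191806 [-0.005 -0.023  0.038 -0.004 -0.003 -0.002]
```

View pics/wrist12.png

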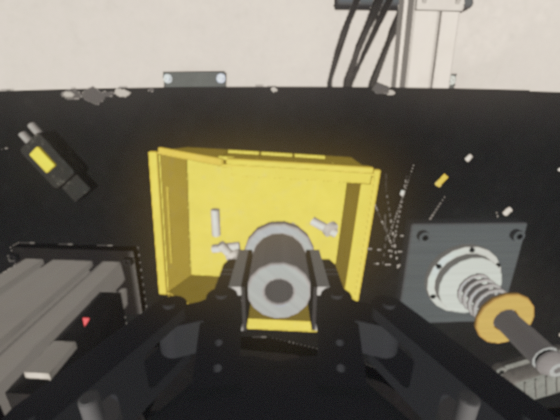

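View pics/side12c.png

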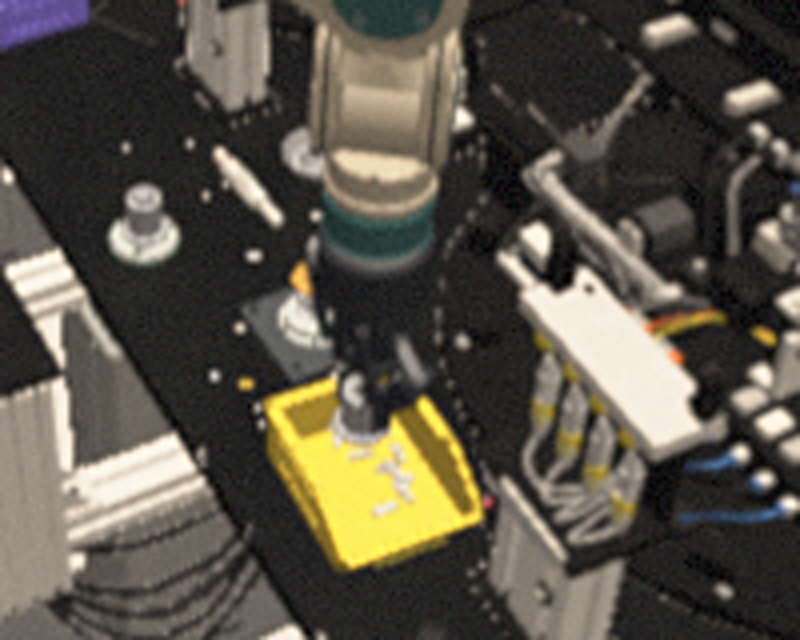

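>>> servo_tool --plan '[{"dx": 0,"dy": 0.02,"dz": -0.005,"ax": 0,"ay": 0,"az": 0,"hand": 0.02},{"dx": 0,"dy": 0.015,"dz": 0,"ax": 0,"ay": 0,"az": 0,"hand": 0.02},{"dx": 0,"dy": 0.009,"dz": 0,"ax": 0,"ay": 0,"az": 0,"hand": 0.02},{"dx": 0,"dy": 0,"dz": 0,"ax": 0,"ay": 0,"az": 0,"hand": 0.02},{"dx": 0,"dy": 0,"dz": 0,"ax": 0,"ay": 0,"az": 0,"hand": 0.02}]'

```text
clock: 13.25
position: [505.2, -333.8, 27.9]
tcp_rot: [-1.571, 0.0, 0.0]
contact_force: [-0.2, -0.2, -0.5]
width: 28.3
```

>>> servo_tool --plan '[{"dx": 0,"dy": 0.004,"dz": 0,"ax": 0,"ay": 0,"az": 0,"hand": 0.02},{"dx": 0,"dy": 0.003,"dz": 0,"ax": 0,"ay": 0,"az": 0,"hand": 0.02},{"dx": 0,"dy": 0,"dz": 0,"ax": 0,"ay": 0,"az": 0,"hand": 0.02}]'

```text
clock: 13.55
position: [505.0, -333.8, 20.6]
tcp_rot: [-1.571, 0.0, 0.0]
contact_force: [-0.7, 0.6, -1.2]
width: 28.3
```

Release, then rise straight up.

>>> servo_tool --plan '[{"dx": 0,"dy": 0.002,"dz": 0,"ax": 0,"ay": 0,"az": 0,"hand": 0.048},{"dx": 0,"dy": 0,"dz": 0,"ax": 0,"ay": 0,"az": 0,"hand": 0.048},{"dx": 0,"dy": 0,"dz": 0,"ax": 0,"ay": 0,"az": 0,"hand": 0.048},{"dx": 0,"dy": 0,"dz": 0,"ax": 0,"ay": 0,"az": 0,"hand": 0.048},{"dx": 0,"dy": -0.025,"dz": 0,"ax": 0,"ay": 0,"az": 0,"hand": 0.048},{"dx": 0,"dy": -0.04,"dz": 0,"ax": 0,"ay": 0,"az": 0,"hand": 0.048},{"dx": 0,"dy": -0.04,"dz": 0,"ax": 0,"ay": 0,"az": 0,"hand": 0.048},{"dx": 0,"dy": -0.025,"dz": 0,"ax": 0,"ay": 0,"az": 0,"hand": 0.048}]'

```text
clock: 14.35
position: [506.4, -335.0, 152.4]
tcp_rot: [-1.574, -0.003, 0.0]
contact_force: [0.1, -0.9, -0.9]
width: 47.7
```

```bash
python3 - <<'E'
from h import *
s=bot.get_state();print(s['position'],s['tcp_rot'],s['contact_force'],s['width'],s['joint_vel'].round(3))
im=optics.get_image('wrist')[:,:,::-1]; cv2.imwrite("pics/wrist13.png",im)
E
```

```text
[ 506.42349079 -334.95957135  152.36625602] [-1.57367786e+00 -3.41603720e-03  2.07017580e-04] [ 0.13678023 -0.93530167 -0.91100811] 47.687824234733334 [-0.002 -0.195  0.264  0.475 -0.001  0.001]
```

View pics/wrist13.png

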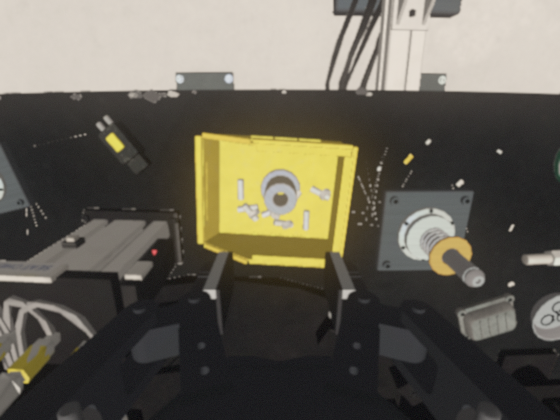

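>>> servo_tool --plan '[{"dx": -0.012,"dy": 0,"dz": 0.04,"ax": 0,"ay": 0,"az": 0,"hand": 0.05},{"dx": -0.02,"dy": 0,"dz": 0.04,"ax": 0,"ay": 0,"az": 0,"hand": 0.055},{"dx": 0,"dy": 0,"dz": 0.04,"ax": 0,"ay": 0,"az": 0,"hand": 0.06},{"dx": 0,"dy": 0,"dz": 0.04,"ax": 0,"ay": 0,"az": 0,"hand": 0.06},{"dx": 0,"dy": 0,"dz": 0.04,"ax": 0,"ay": 0,"az": 0,"hand": 0.06},{"dx": 0,"dy": 0,"dz": 0.04,"ax": 0,"ay": 0,"az": 0,"hand": 0.06},{"dx": 0,"dy": 0,"dz": 0.04,"ax": 0,"ay": 0,"az": 0,"hand": 0.06},{"dx": 0,"dy": 0.02,"dz": 0.03,"ax": 0,"ay": 0,"az": 0,"hand": 0.06}]'

```text
clock: 15.2
position: [475.4, -22.3, 131.1]
tcp_rot: [-1.572, -0.006, 0.001]
contact_force: [1.2, -0.4, -0.1]
width: 59.7
```

>>> servo_tool --plan '[{"dx": 0,"dy": 0.02,"dz": 0,"ax": 0,"ay": 0,"az": 0,"hand": 0.06},{"dx": 0,"dy": 0,"dz": 0,"ax": 0,"ay": 0,"az": 0,"hand": 0.06},{"dx": 0,"dy": 0,"dz": 0,"ax": 0,"ay": 0,"az": 0,"hand": 0.06}]'

```text
clock: 15.5
position: [472.8, -24.0, 108.8]
tcp_rot: [-1.571, 0.001, 0.0]
contact_force: [-1.1, -0.8, 0.6]
width: 59.9
```

```bash
python3 - <<'E'
from h import *
s=bot.get_state();print(s['position'],s['tcp_rot'],s['contact_force'],s['width'],s['joint_vel'].round(3))
im=optics.get_image('wrist')[:,:,::-1]; cv2.imwrite("pics/wrist14.png",im)
w=cam('wrist',s); print(proj(w,[[473.6,-22.4,52]]))
E
```

```text
[472.83775304 -23.97006885 108.78493879] [-1.57081873e+00  8.07160251e-04  1.66265492e-04] [-1.12138116 -0.80339365  0.60031077] 59.90204288216281 [-0.014 -0.009  0.028  0.     0.    -0.001]
[[279.32658186 225.06472164]]
```

View pics/wrist14.png

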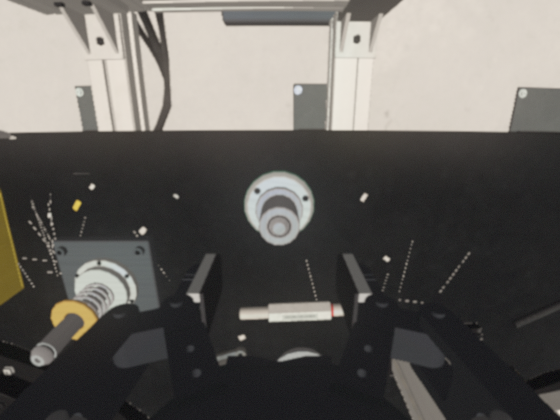

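>>> servo_tool --plan '[{"dx": 0,"dy": 0.025,"dz": 0.0,"ax": 0,"ay": 0,"az": 0,"hand": 0.06},{"dx": 0,"dy": 0.025,"dz": 0,"ax": 0,"ay": 0,"az": 0,"hand": 0.06},{"dx": 0,"dy": 0.022,"dz": 0,"ax": 0,"ay": 0,"az": 0,"hand": 0.06},{"dx": 0,"dy": 0.01,"dz": 0,"ax": 0,"ay": 0,"az": 0,"hand": 0.06},{"dx": 0,"dy": 0,"dz": 0,"ax": 0,"ay": 0,"az": 0,"hand": 0.06},{"dx": 0,"dy": 0,"dz": 0,"ax": 0,"ay": 0,"az": 0,"hand": 0.06}]'

```text
clock: 16.15
position: [474.2, -24.5, 27.8]
tcp_rot: [-1.571, -0.002, -0.001]
contact_force: [-0.2, 0.0, -0.0]
width: 60.2
```

>>> servo_tool --plan '[{"dx": 0,"dy": 0.003,"dz": 0.0008,"ax": 0,"ay": 0,"az": 0,"hand": 0.04},{"dx": 0,"dy": 0,"dz": 0,"ax": 0,"ay": 0,"az": 0,"hand": 0.02},{"dx": 0,"dy": 0,"dz": 0,"ax": 0,"ay": 0,"az": 0,"hand": 0.02},{"dx": 0,"dy": 0,"dz": 0,"ax": 0,"ay": 0,"az": 0,"hand": 0.02},{"dx": 0,"dy": 0,"dz": 0,"ax": 0,"ay": 0,"az": 0,"hand": 0.02},{"dx": 0,"dy": 0,"dz": 0,"ax": 0,"ay": 0,"az": 0,"hand": 0.02}]' --newtons 70

```text
clock: 16.75
position: [473.9, -23.4, 25.0]
tcp_rot: [-1.572, -0.001, 0.0]
contact_force: [-1.8, -0.3, 5.7]
width: 28.2
```

```bash
python3 - <<'E'
from h import *
s=bot.get_state();print(s['position'],s['tcp_rot'],s['contact_force'],s['width'],s['joint_vel'].round(3))
im=optics.get_image('wrist')[:,:,::-1]; cv2.imwrite("pics/wrist15.png",im); crop(im,180,180,380,330,4,'pics/wrist15c.png')
E
```

```text
[473.86573227 -23.43679219  24.95941668] [-1.57174757e+00 -1.49356543e-03  1.44761231e-04] [-1.76596283 -0.30371572  5.67523056] 28.220098783642563 [-0.    -0.001 -0.    -0.001 -0.     0.002]
```

View pics/wrist15c.png

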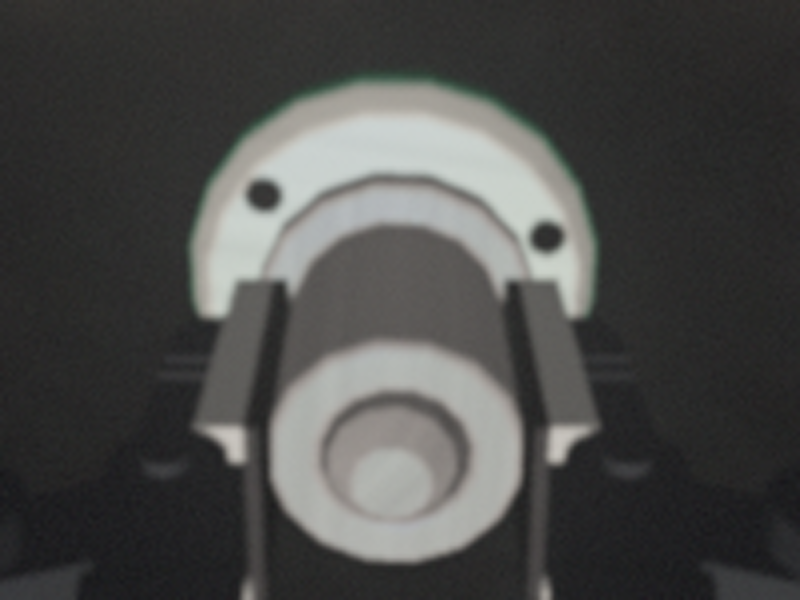

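>>> servo_tool --plan '[{"dx": 0,"dy": -0.02,"dz": 0,"ax": 0,"ay": 0,"az": 0,"hand": 0.02},{"dx": 0,"dy": -0.03,"dz": 0,"ax": 0,"ay": 0,"az": 0,"hand": 0.02},{"dx": 0,"dy": -0.04,"dz": 0,"ax": 0,"ay": 0,"az": 0,"hand": 0.02},{"dx": 0,"dy": -0.035,"dz": 0,"ax": 0,"ay": 0,"az": 0,"hand": 0.02},{"dx": 0.024,"dy": 0,"dz": -0.03,"ax": 0,"ay": 0,"az": 0,"hand": 0.02},{"dx": 0.025,"dy": 0,"dz": -0.033,"ax": 0,"ay": 0,"az": 0,"hand": 0.02},{"dx": 0.025,"dy": 0,"dz": -0.035,"ax": 0,"ay": 0,"az": 0,"hand": 0.02},{"dx": 0,"dy": 0,"dz": 0,"ax": 0,"ay": 0,"az": 0,"hand": 0.02}]'

```text
clock: 17.6
position: [551.1, -125.3, 149.5]
tcp_rot: [-1.574, -0.005, -0.003]
contact_force: [-0.6, 1.0, -1.1]
width: 28.1
```

>>> servo_tool --plan '[{"dx": 0,"dy": 0,"dz": 0,"ax": 0,"ay": 0,"az": 0,"hand": 0.02},{"dx": 0,"dy": 0,"dz": 0,"ax": 0,"ay": 0,"az": 0,"hand": 0.02},{"dx": 0,"dy": 0,"dz": 0,"ax": 0,"ay": 0,"az": 0,"hand": 0.02}]'

```text
clock: 17.9
position: [546.0, -120.0, 148.4]
tcp_rot: [-1.57, 0.001, 0.001]
contact_force: [0.3, -0.2, -1.2]
width: 27.8
```

```bash
python3 - <<'E'
from h import *
s=bot.get_state();print(s['position'],s['tcp_rot'],s['contact_force'],s['width'],s['joint_vel'].round(3))
im=optics.get_image('wrist')[:,:,::-1]; cv2.imwrite("pics/wrist16.png",im); crop(im,120,170,320,330,4,'pics/wrist16c.png')
E
```

```text
[ 545.96445396 -119.99231284  148.43683512] [-1.57014978e+00  1.38017027e-03  1.17357390e-03] [ 0.27707107 -0.19520151 -1.22130139] 27.845433237102018 [ 0.002 -0.002  0.004 -0.004 -0.002  0.001]
```

View pics/wrist16.png

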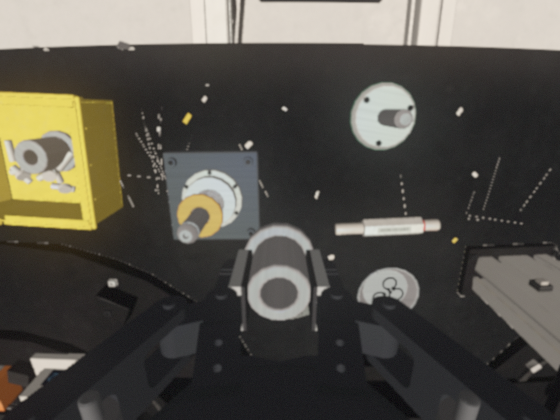

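View pics/wrist16c.png

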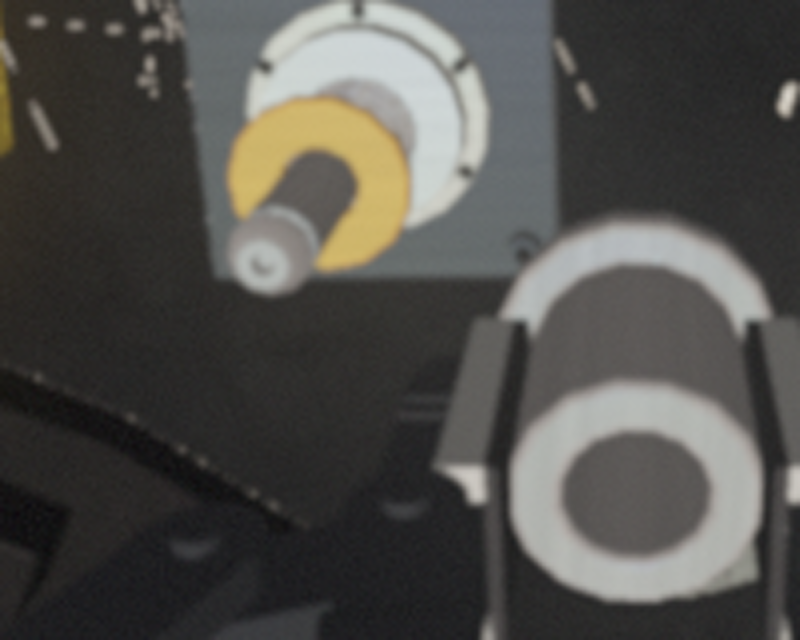

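```bash
python3 - <<'E'
from h import *
s=dict(position=np.array([545.96,-119.99,148.4]),tcp_rot=np.array([-1.5702,.0014,.0012])); w=cam('wrist',s)
S=ray(w,(279.25,292.75),148.4+27.04); print('sleeve',S-s['position'])
e=ray(w,(185.75,235.5),103); r=ray(w,(199.9,216.1),64); print(e,r)
f=ray(w,(319.5/4+0,0),0)
c=(e+r)/2; print('move',c[:2]-S[:2])
E
```

```text
sleeve [-0.34618337  1.26934141 27.04      ]
[ 549.86395442 -182.69845971  103.        ] [ 550.10746762 -182.66886316   64.        ]
move [  4.37189438 -63.96300285]
```

>>> servo_tool --plan '[{"dx": 0.0044,"dy": 0,"dz": -0.02,"ax": 0,"ay": 0,"az": 0,"hand": 0.02},{"dx": 0,"dy": 0,"dz": -0.022,"ax": 0,"ay": 0,"az": 0,"hand": 0.02},{"dx": 0,"dy": 0,"dz": -0.022,"ax": 0,"ay": 0,"az": 0,"hand": 0.02},{"dx": 0,"dy": 0,"dz": 0,"ax": 0,"ay": 0,"az": 0,"hand": 0.02},{"dx": 0,"dy": 0,"dz": 0,"ax": 0,"ay": 0,"az": 0,"hand": 0.02},{"dx": 0,"dy": 0,"dz": 0,"ax": 0,"ay": 0,"az": 0,"hand": 0.02},{"dx": 0,"dy": 0,"dz": 0,"ax": 0,"ay": 0,"az": 0,"hand": 0.02}]'

```text
clock: 18.65
position: [551.3, -184.0, 148.8]
tcp_rot: [-1.57, 0.0, 0.001]
contact_force: [0.1, -0.1, -2.2]
width: 28.1
```

```bash
python3 - <<'E'
from h import *
s=bot.get_state();print(s['position'],s['tcp_rot'],s['contact_force'],s['width'],s['joint_vel'].round(3))
w=cam('wrist',s)
im=optics.get_image('wrist')[:,:,::-1]; cv2.imwrite("pics/wrist17.png",im); crop(im,180,150,380,320,4,'pics/wrist17c.png')
print(proj(w,[[550,-182.7,64],[550,-182.7,103],[550,-182.7,26]]))
E
```

```text
[ 551.28299495 -184.03172237  148.77301647] [-1.57039770e+00  3.26917079e-04  1.41063298e-03] [ 0.13913051 -0.13759338 -2.17808633] 28.07529339172205 [-0.001  0.003  0.002 -0.002  0.    -0.   ]
[[278.88754935 209.54153028]
 [279.00136769 228.34020554]
 [278.80596351 196.07319591]]
```

View pics/wrist17c.png

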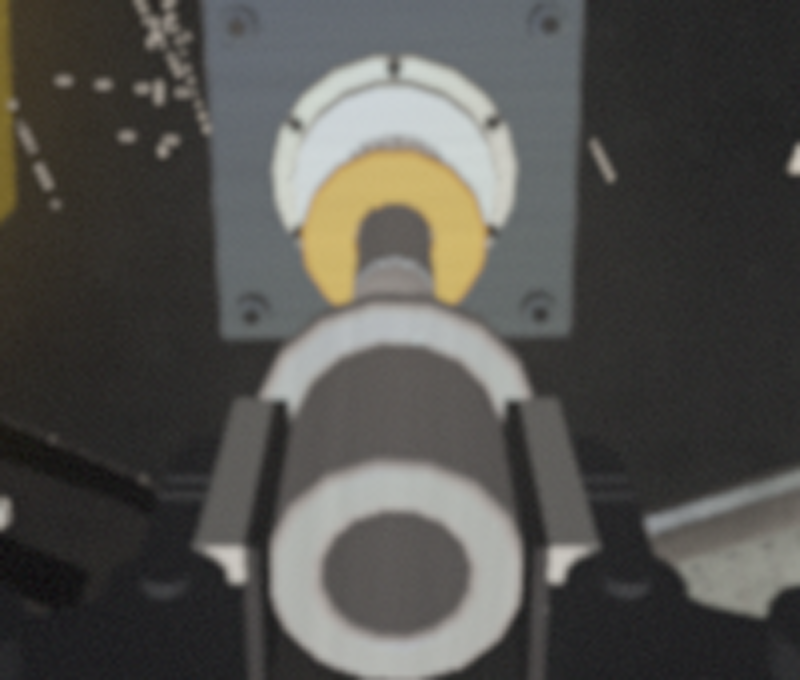

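>>> servo_tool --plan '[{"dx": -0.0015,"dy": 0,"dz": -0.0003,"ax": 0,"ay": 0,"az": 0,"hand": 0.02},{"dx": 0,"dy": 0.015,"dz": 0,"ax": 0,"ay": 0,"az": 0,"hand": 0.02},{"dx": 0,"dy": 0.012,"dz": 0,"ax": 0,"ay": 0,"az": 0,"hand": 0.02},{"dx": 0,"dy": 0.006,"dz": 0,"ax": 0,"ay": 0,"az": 0,"hand": 0.02},{"dx": 0,"dy": 0.006,"dz": 0,"ax": 0,"ay": 0,"az": 0,"hand": 0.02},{"dx": 0,"dy": 0.005,"dz": 0,"ax": 0,"ay": 0,"az": 0,"hand": 0.02},{"dx": 0,"dy": 0,"dz": 0,"ax": 0,"ay": 0,"az": 0,"hand": 0.02}]'

```text
clock: 19.4
position: [549.6, -185.2, 104.1]
tcp_rot: [-1.57, 0.001, 0.0]
contact_force: [0.4, -0.0, -1.4]
width: 28.2
```

```bash
python3 - <<'E'
from h import *
s=bot.get_state();print(s['position'],s['tcp_rot'],s['contact_force'],s['width'],s['joint_vel'].round(3))
im=optics.get_image('wrist')[:,:,::-1]; cv2.imwrite("pics/wrist18.png",im); crop(im,180,150,380,320,4,'pics/wrist18c.png')
E
```

```text
[ 549.57889061 -185.17491203  104.05593107] [-1.57022159e+00  1.22119946e-03  2.26086599e-04] [ 0.37265231 -0.04715207 -1.39287363] 28.235712843425866 [ 0.002 -0.009  0.013  0.01   0.001 -0.   ]
```

View pics/wrist18c.png

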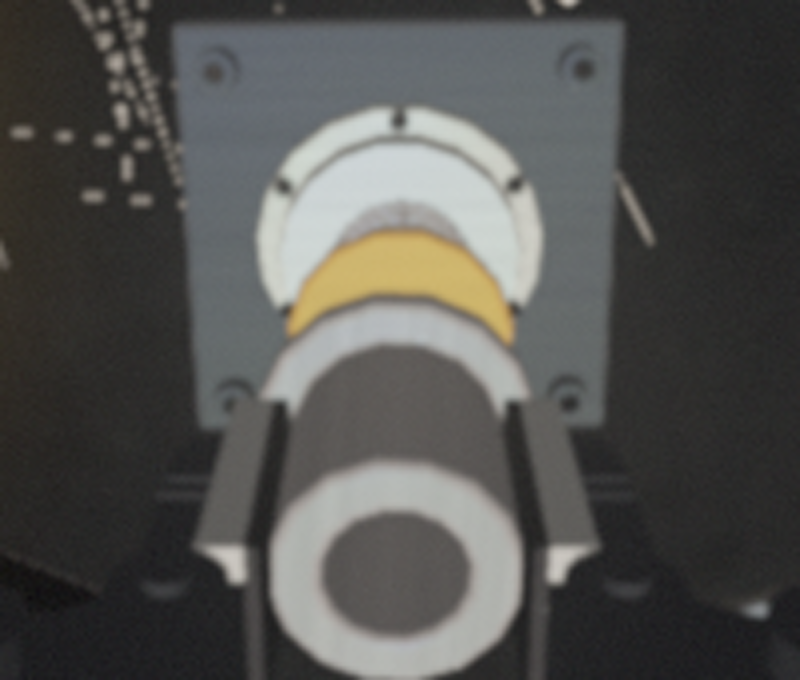

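>>> servo_tool --plan '[{"dx": 0,"dy": 0.006,"dz": 0.0006,"ax": 0,"ay": 0,"az": 0,"hand": 0.02},{"dx": 0,"dy": 0.008,"dz": 0,"ax": 0,"ay": 0,"az": 0,"hand": 0.02},{"dx": 0,"dy": 0.006,"dz": 0,"ax": 0,"ay": 0,"az": 0,"hand": 0.02},{"dx": 0,"dy": 0.003,"dz": 0,"ax": 0,"ay": 0,"az": 0,"hand": 0.02},{"dx": 0,"dy": 0,"dz": 0,"ax": 0,"ay": 0,"az": 0,"hand": 0.02},{"dx": 0,"dy": 0,"dz": 0,"ax": 0,"ay": 0,"az": 0,"hand": 0.02}]'

```text
clock: 20.05
position: [550.2, -184.9, 81.8]
tcp_rot: [-1.571, -0.0, 0.0]
contact_force: [0.3, -0.1, -1.8]
width: 27.9
```

```bash
python3 - <<'E'
from h import *
s=bot.get_state();print(s['position'],s['tcp_rot'],s['contact_force'],s['width'],s['joint_vel'].round(3))
im=optics.get_image('wrist')[:,:,::-1]; cv2.imwrite("pics/wrist19.png",im); crop(im,180,150,380,320,4,'pics/wrist19c.png')
E
```

```text
[ 550.22497052 -184.9059083    81.80548596] [-1.57088409e+00 -2.23399642e-04  2.04986787e-04] [ 0.26693911 -0.09630006 -1.84314679] 27.89194609600718 [-0.001 -0.005  0.005  0.003  0.     0.001]
```

View pics/wrist19c.png

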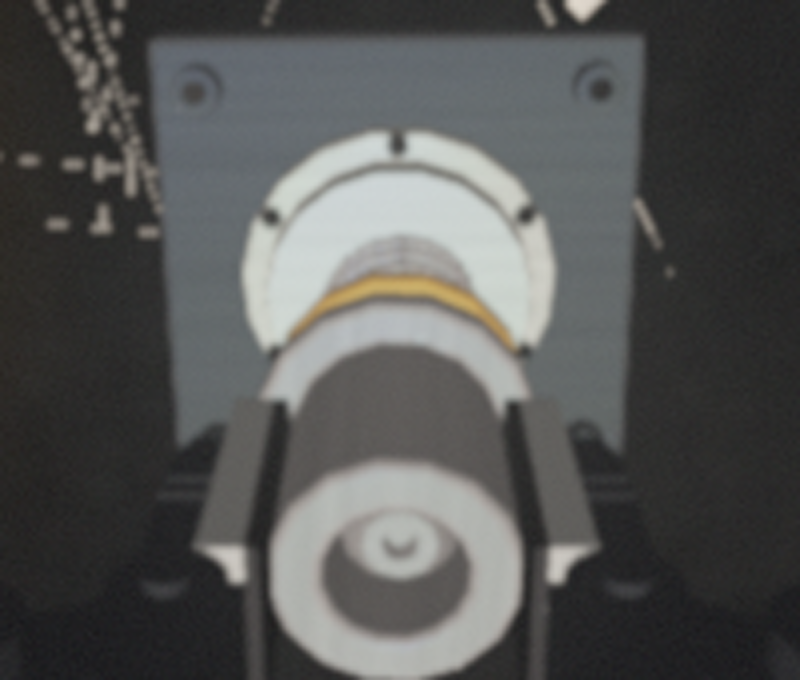

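>>> servo_tool --plan '[{"dx": 0,"dy": 0.003,"dz": 0.0003,"ax": 0,"ay": 0,"az": 0,"hand": 0.02},{"dx": 0,"dy": 0.003,"dz": 0,"ax": 0,"ay": 0,"az": 0,"hand": 0.02},{"dx": 0,"dy": 0.003,"dz": 0,"ax": 0,"ay": 0,"az": 0,"hand": 0.02},{"dx": 0,"dy": 0.002,"dz": 0,"ax": 0,"ay": 0,"az": 0,"hand": 0.02},{"dx": 0,"dy": 0,"dz": 0,"ax": 0,"ay": 0,"az": 0,"hand": 0.02},{"dx": 0,"dy": 0,"dz": 0,"ax": 0,"ay": 0,"az": 0,"hand": 0.02}]'

```text
clock: 20.7
position: [550.5, -184.6, 71.6]
tcp_rot: [-1.571, -0.001, 0.0]
contact_force: [-1.0, 1.3, 4.5]
width: 28.2
```

```bash
python3 - <<'E'
from h import *
s=bot.get_state();print(s['position'],s['tcp_rot'],s['contact_force'],s['width'],s['joint_vel'].round(3))
E
```

```text
[ 550.4620839  -184.63428815   71.60131948] [-1.57113921e+00 -8.91835409e-04  2.96830751e-04] [-1.03617803  1.33244771  4.52527363] 28.1744284802338 [-0.    -0.002  0.001  0.001  0.001 -0.   ]
```

>>> servo_tool --plan '[{"dx": 0,"dy": 0.002,"dz": 0,"ax": 0,"ay": 0,"az": 0,"hand": 0.02},{"dx": 0,"dy": 0.002,"dz": 0,"ax": 0,"ay": 0,"az": 0,"hand": 0.02},{"dx": 0,"dy": 0.002,"dz": 0,"ax": 0,"ay": 0,"az": 0,"hand": 0.02},{"dx": 0,"dy": 0.001,"dz": 0,"ax": 0,"ay": 0,"az": 0,"hand": 0.02},{"dx": 0,"dy": 0,"dz": 0,"ax": 0,"ay": 0,"az": 0,"hand": 0.02},{"dx": 0,"dy": 0,"dz": 0,"ax": 0,"ay": 0,"az": 0,"hand": 0.02},{"dx": 0,"dy": 0,"dz": 0,"ax": 0,"ay": 0,"az": 0,"hand": 0.02}]'

```text
clock: 21.4
position: [550.5, -184.7, 65.5]
tcp_rot: [-1.571, -0.001, 0.0]
contact_force: [-2.8, 0.4, 9.7]
width: 28.2
```

```bash
python3 - <<'E'
from h import *
s=bot.get_state();print(s['position'],s['tcp_rot'],s['contact_force'],s['width'],s['joint_vel'].round(3))
im=optics.get_image('wrist')[:,:,::-1]; cv2.imwrite("pics/wrist20.png",im); crop(im,180,150,380,320,4,'pics/wrist20c.png')
s=bot.get_state();print(s['position'],s['contact_force'])
E
```

```text
[ 550.52689504 -184.66074672   65.45026277] [-1.57130583e+00 -1.10586040e-03  2.76435928e-04] [-2.84429929  0.37430383  9.70688367] 28.16076981500974 [ 0.001 -0.001  0.001  0.001 -0.001 -0.001]
[ 550.52514718 -184.68278114   65.44852998] [-2.64330951  1.24222689  9.64062744]
```

View pics/wrist20c.png

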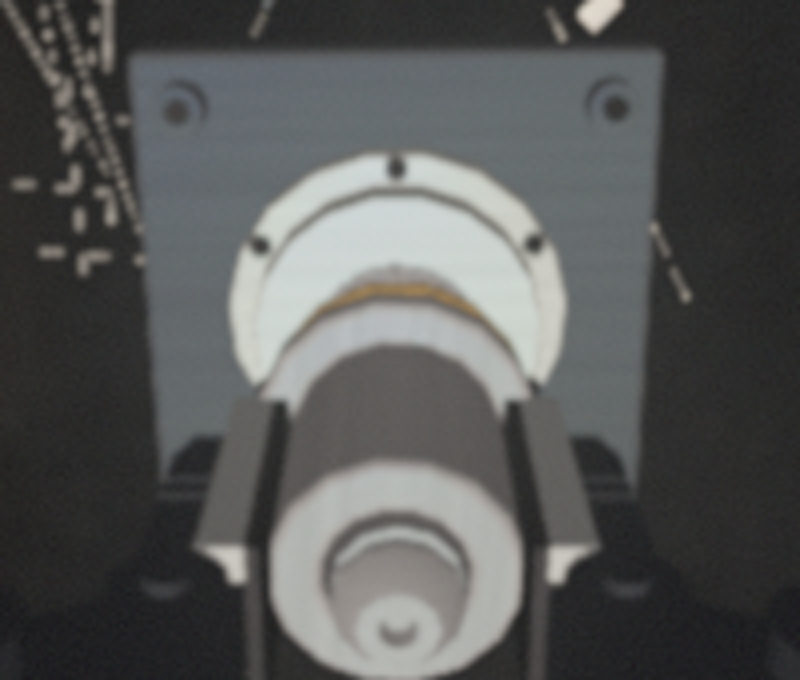

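>>> servo_tool --plan '[{"dx": -0.0004,"dy": 0.001,"dz": 0,"ax": 0,"ay": 0,"az": 0,"hand": 0.02},{"dx": 0,"dy": 0.001,"dz": 0,"ax": 0,"ay": 0,"az": 0,"hand": 0.02},{"dx": 0,"dy": 0.0005,"dz": 0,"ax": 0,"ay": 0,"az": 0,"hand": 0.02},{"dx": 0,"dy": 0,"dz": 0,"ax": 0,"ay": 0,"az": 0,"hand": 0.02},{"dx": 0,"dy": 0,"dz": 0,"ax": 0,"ay": 0,"az": 0,"hand": 0.02},{"dx": 0,"dy": 0,"dz": 0,"ax": 0,"ay": 0,"az": 0,"hand": 0.02},{"dx": 0,"dy": 0,"dz": 0,"ax": 0,"ay": 0,"az": 0,"hand": 0.02}]'

```text
clock: 22.15
position: [550.5, -184.7, 63.4]
tcp_rot: [-1.571, -0.002, 0.0]
contact_force: [-2.4, 1.8, 10.8]
width: 28.0
```

```bash
python3 - <<'E'
from h import *
s=bot.get_state();print(s['position'],s['tcp_rot'],s['contact_force'],s['width'],s['joint_vel'].round(3))
w=cam('wrist',s)
im=optics.get_image('wrist')[:,:,::-1]; cv2.imwrite("pics/wrist21.png",im); crop(im,200,200,360,320,5,'pics/wrist21c.png')
im=optics.get_image('side')[:,:,::-1]; cv2.imwrite("pics/side21.png",im); crop(im,240,170,360,320,4,'pics/side21c.png')
s=bot.get_state();print(s['position'],s['contact_force'])
E
```

```text
[ 550.5008149  -184.65602812   63.44164449] [-1.57127794e+00 -1.90988449e-03  4.21992894e-04] [-2.40074704  1.79097093 10.83440541] 28.00606537429504 [-0.    -0.     0.001  0.002 -0.     0.001]
[ 550.52785593 -184.67981468   63.45261773] [-4.0341178   2.24273026 11.98640686]
```

View pics/wrist21c.png

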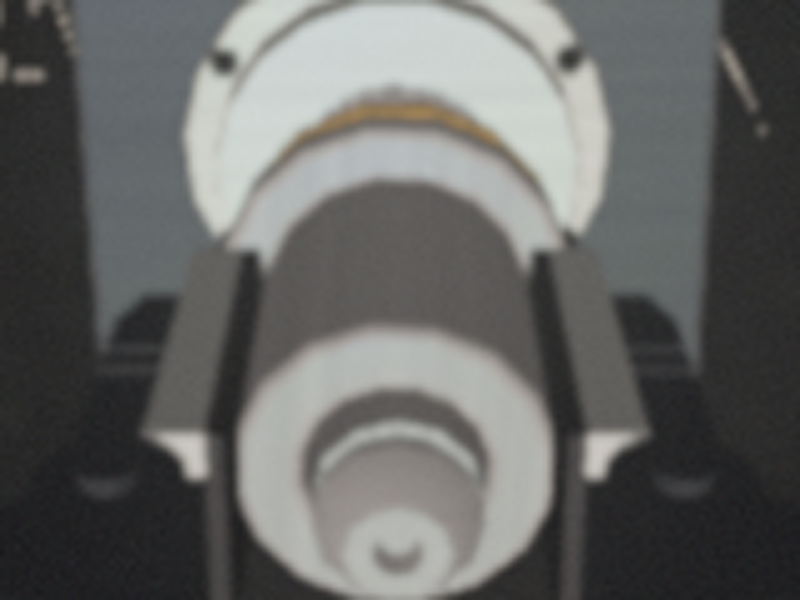

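View pics/side21c.png

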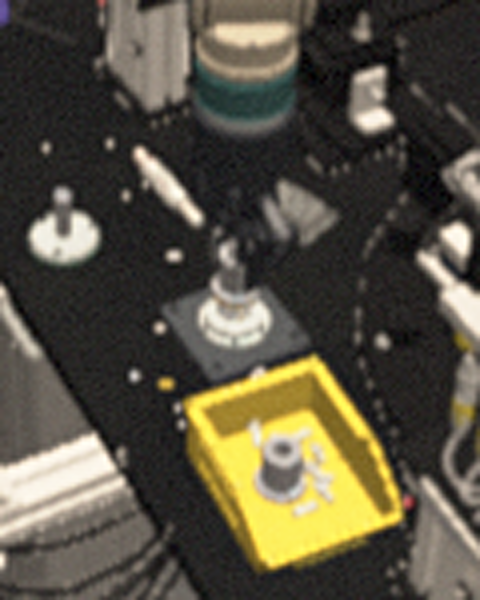

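>>> servo_tool --plan '[{"dx": 0,"dy": 0,"dz": 0,"ax": 0,"ay": 0,"az": 0,"hand": 0.02},{"dx": 0,"dy": 0,"dz": 0,"ax": 0,"ay": 0,"az": 0,"hand": 0.02},{"dx": 0,"dy": 0,"dz": 0,"ax": 0,"ay": 0,"az": 0,"hand": 0.02},{"dx": 0,"dy": 0,"dz": 0,"ax": 0,"ay": 0,"az": 0,"hand": 0.02},{"dx": 0,"dy": 0,"dz": 0,"ax": 0,"ay": 0,"az": 0,"hand": 0.02}]'

```text
clock: 22.75
position: [550.5, -184.7, 63.5]
tcp_rot: [-1.571, -0.002, 0.0]
contact_force: [-2.6, 2.0, 11.7]
width: 28.5
```

>>> servo_tool --plan '[{"dx": 0,"dy": 0,"dz": 0,"ax": 0,"ay": 0,"az": 0,"hand": 0.02},{"dx": 0,"dy": 0,"dz": 0,"ax": 0,"ay": 0,"az": 0,"hand": 0.02},{"dx": 0,"dy": 0,"dz": 0,"ax": 0,"ay": 0,"az": 0,"hand": 0.02},{"dx": 0,"dy": 0,"dz": 0,"ax": 0,"ay": 0,"az": 0,"hand": 0.02},{"dx": 0,"dy": 0,"dz": 0,"ax": 0,"ay": 0,"az": 0,"hand": 0.02}]'

```text
clock: 23.25
position: [550.5, -184.7, 63.5]
tcp_rot: [-1.571, -0.002, 0.0]
contact_force: [-3.2, 1.4, 11.7]
width: 28.2
```

```bash
python3 - <<'E'
from rig import bot, finish_job
print(finish_job()); s=bot.get_state(); print(s['clock'],s['position'],s['contact_force'],s['width'])
E
```

```text
the job is handed in; nothing more can be done
None
the job is handed in; nothing more can be done
```

I handed the job in at about 23 s. The right sleeve is on the larger coupling, gripped and pressed down with an estimated 13–14 N, and the other sleeve is standing in the yellow bin.

**Which sleeve was right:** Close-up wrist pictures showed bores of about 17 mm (sleeve at y ≈ 96 mm) and 13 mm (sleeve at y ≈ 177 mm). I tried only the 17 mm one on the gauge, and its flange went fully home on the foot. I did not try the other on the pin; I rejected it because its bore looked small and the first one had gone home. The larger coupling was the one with the 90 mm plate; the other's plate measured about 66 mm.

**Last checks:**
- **Press force:** it read 11.7 N, which is about 13.5 N at the ring once the sleeve's weight (roughly 1.8 N) is added back. It held steady over the last second.
- **Spring travel:** the tool height gives about 13.5 mm, which would mean about 14.4 N. Force and height disagreed by 1–2 N during pressing, but both stayed inside the limits.
- **Groove and grip:** by that travel the sleeve's top is about 4 mm below the groove's lower edge, and the last wrist picture shows the groove clear. The sleeve had not slipped in the fingers, and its tilt was about 0.002 rad.
- **Side load:** about 3 N remained sideways on the shaft.
- **Bin:** the last side picture shows the reject standing inside the upright bin.
- **Bystanders:** I never touched the driver, the plug gauge or the grease tub.

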